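Unstack the spindle spares onto their shadow tiles

ROBOT

A 6-joint arm with a two-finger parallel gripper is mounted at the origin on a cart in front of the work surface, level with it; the furniture and walls round the work are solid. World frame = base frame: x ahead of the robot, y to its left, z up, the work surface at z = 0. Lengths are in mm, angles in rad, forces in N, time in s.
With the tool pointing down it reaches from about 275 to 1000 mm from the base axis. Payload 8.4 kg.
Tool frame: the origin (TCP) lies between the finger pads; the fingertips stand r.nose_length ahead of it and the grasp point (between the pads) lies 8 mm behind it (r.nose_length is the distance from the TCP to the fingertips, in mm); y points along the fingers, x is the direction in which the jaws open and shut, and the axes are right-handed (so a half turn about y gives the same grasp; the last joint's range is limited). The gripper opens to 85 mm and grips with 20 to 120 N. Pads are 22 mm wide; open, the fingers measure 114 mm over their backs; the gripper's body (76 mm by 85 mm) begins 54 mm behind the grasp point. The pads swing forward as they close: fully open they stand 13 mm farther back than shut.
Start: joints at [-1.308, 0.353, 1.633, -0, 1.155, -0.002], TCP at [163.571, -603.218, 242.281] pointing down, gripper open.
Joint ranges: [-2.63, 2.63], [-0.92, 2.1], [0.06, 2.66], [-1.3, 4.44], [0, 2.69], [-3.02, 3.02]. Speed limits (rad/s): [2.22, 2.22, 2.79, 3.14, 3.14, 3.14].

INTERFACE

Orientations are given as [roll, pitch, yaw] about the fixed x, y, z axes, in that order (R = Rz(yaw) Ry(pitch) Rx(roll)).
In Python, from rig import r, cams, order gives the robot as it stands. The module is installed in compiled form; this text tells all that it offers.
- The arm moves only by the shell command python3 -m crank 'ROWS' [FORCE]. ROWS is JSON, a list of rows, each a list of 7 numbers: the turn, a rotation vector about the tool's x, y, z in degrees, then the shift along the tool's x, y, z in cm, then the opening, from -1 (shut) to 1 (fully open). A call has exactly 10 rows; each row shifts and turns the pose as measured when the row begins, along the tool's axes as they then stand; what a row does not reach is not made up. A row lasts 1/12 s, in which the tool goes at most 41.7 mm and 7.16 degrees, less where a joint would pass 70% of its speed; a pose out of reach is approached as far as the arm can. A call with a gripper value outside its range is refused whole. The fingers move at their own pace and stop on an object; FORCE is the grip in N (left out, the last holds). Time passes only in rows, so rows that do not move let the fingers close, or fill a call up. It gives the time, the measured TCP pose, the force and the opening at its end, in the units of the state.
- r.sense(): the state, without advancing time (a new reading comes with each control period).
- cams.grab_frame(name): name is "side" or "top"; returns the picture (384x512x3 uint8, blue, green, red); there is no depth.
- cams.camera_info(name): a dict with "intrinsics" (3x3 intrinsics, pixels), "k1" (the pictures are not rectified: a ray, as slopes to the right and down, at radius r is drawn at 1 + k1 r^2 times it, then the intrinsics apply), "view" (4x4, takes a point from world to camera coordinates). Camera axes: x right, y up, looking along -z (the intrinsics and any distortion apply to the point x, -y, -z); pixel columns grow to the right and rows downward; lengths in mm; the calibration is good to about 2 mm. A picture is of the moment at which its call begins. camera_info takes no time and is no camera call.
- order.sign_off(): hands the job in, once; it reports no verdict.
The state is a dict: "clock": time; "qpos": joint angles; "qvel": joint speeds; "joint_efforts": joint torques, N m; "eef_pos": TCP position; "tcp_rot": TCP orientation; "contact_force": force on the tool from outside, world axes, zero at the start; "wrist_torque": the same for the moment, N m; "opening": opening from 0.0 (shut) to 1.0 (fully open).
Only numpy, scipy, OpenCV 4.12 (cv2) and the standard library are available. Lean on these libraries where they do the work, as an engineer would, in place of code of your own. Each camera call takes 0.05 s, during which the arm holds its last target.

TASK

The spare parts of the drill press stand piled on one another on the bench: nut, ball bearing, belt pulley and two-bolt flange. Take the pile apart one part at a time from the top down, and set each part (do not drop it) flat and centred on the wooden tile that shows its own dark outline, the flange turned to lie along its outline. Do not disturb the jar and the tape measure, and let go of everything at the end.

Things in the scene. Friction and masses are not known exactly. Their poses are not given: they have to be found in the camera images.
- nut: hexagonal steel nut on top of the pile, lying flat: 31 mm across flats, 35 mm over corners, 14 mm high. Origin at the centre of its underside, z up; two of its flats face its +x and -x, two corners lie on its y axis. About 35 g.
- bearing: ball bearing (plain steel ring with a dark seal), second from the top: 47 mm outer diameter, 20 mm bore, 14 mm high. Origin at the centre of its underside, z up along its axis. About 110 g.
- pulley: round aluminium belt pulley with a V groove round its edge, third from the top: 60 mm diameter, 22 mm high; the groove (48 mm diameter at its bottom) is at mid height between two rims. Origin at the centre of its underside, z up along its axis. About 180 g.
- flange: grey two-bolt flange at the bottom of the pile, lying on the bench: 94 mm long along its x, 50 mm wide along its y over the middle 40 mm of its length (flat parallel sides there), tapering to rounded ears 34 mm wide with a bolt hole at both ends, 14 mm high. Origin at the centre of its underside, z up. About 250 g. Same either way round.
- nut_tile: It is a fixed plywood tile 100x100x6 mm lying on the bench; origin at the centre of its underside, z up, so its top is 6 mm above the origin. The outline is flat (no rim) and centred on the tile. Its outline is a dark hexagon 31 mm across flats, the smallest outline: the nut's place.
- bearing_tile: It is a fixed plywood tile 100x100x6 mm lying on the bench; origin at the centre of its underside, z up, so its top is 6 mm above the origin. The outline is flat (no rim) and centred on the tile. Its outline is a dark disc of 47 mm diameter with a light 20 mm centre: the bearing's place.
- pulley_tile: It is a fixed plywood tile 100x100x6 mm lying on the bench; origin at the centre of its underside, z up, so its top is 6 mm above the origin. The outline is flat (no rim) and centred on the tile. Its outline is a dark disc of 60 mm diameter with a small light 14 mm centre: the pulley's place.
- flange_tile: It is a fixed plywood tile 100x100x6 mm lying on the bench; origin at the centre of its underside, z up, so its top is 6 mm above the origin. The outline is flat (no rim) and centred on the tile. Its outline is the long dark shape of the flange, 94 mm along the tile's x and 50 mm along its y: the flange's place.
- jar: clear jar with a grey lid, 65 mm diameter, 92 mm high, standing beside the work; a bystander. Origin at the centre of its underside.
- tape_measure: yellow tape measure standing on its foot beside the work, 36x84x62 mm; a bystander. Origin at the underside, about the middle.
Mind the look-alikes: they are no part of the job. What is shaped like the flange_tile but green is not meant.

How it is judged:
By the outcome, as a careful person would: the job done as asked, in the order asked, and still so for the second after the job is handed in, with the robot touching nothing.
It also fails if it takes over 112 s, if anything falls off the work surface, if the arm or the gripper's body presses on something with over 40 N, if the wrist force passes 120 N, or if a joint passes its speed limit or range.

## Working session

There is one attempt and no reset: what is moved stays moved. The work goes in short steps, Python scripts to look and compute and a shell command to move; the robot and the scene stay as the last step left them, time stands still between calls to the robot, and variables do not carry over. Pictures are saved under pics/ and viewed, and the job is handed in when it is done.

```bash
mkdir -p pics
python3 - <<'E'
from rig import r,cams,order
import cv2
print(r.sense(), r.nose_length)
for n in("side","top"):
    cv2.imwrite(f"pics/{n}0.png",cams.grab_frame(n)); print(n,cams.camera_info(n))
E
```

```text
{'clock': 0.0, 'qpos': array([-1.30842862e+00,  3.53664461e-01,  1.63414475e+00, -1.73599867e-06,
        1.15520455e+00, -2.37567267e-03]), 'qvel': array([-1.15812428e-04, -4.17319084e-05, -1.06239252e-03, -2.95342923e-04,
        3.08797867e-04, -9.79793576e-04]), 'joint_efforts': array([-2.91972181e-03, -6.05268717e+01, -3.42062581e+01, -2.36611195e-04,
        9.42207291e-03,  7.49379780e-06]), 'eef_pos': array([ 163.43089902, -602.76754286,  241.54694558]), 'tcp_rot': array([-1.57079454e+00,  1.42110241e-03, -1.30605224e+00]), 'contact_force': array([-0.19330894, -0.3141975 , -0.2360217 ]), 'wrist_torque': array([-0.02681958, -0.01661026,  0.02595316]), 'opening': 1.0043696506414648} 11.0
side {'intrinsics': array([[392.85775552,   0.        , 252.67996546],
       [  0.        , 392.85775552, 189.64925021],
       [  0.        ,   0.        ,   1.        ]]), 'k1': -0.0738748278343009, 'view': array([[ 9.59202159e-01, -2.82613515e-01,  7.79860791e-03,
        -4.52597355e+02],
       [ 2.49866168e-01,  8.60317152e-01,  4.44321163e-01,
        -1.88166128e+02],
       [-1.32280442e-01, -4.24245210e-01,  8.95833626e-01,
        -1.06668375e+03],
       [ 0.00000000e+00,  0.00000000e+00,  0.00000000e+00,
         1.00000000e+00]])}
top {'intrinsics': array([[353.85827568,   0.        , 251.71198876],
       [  0.        , 353.85827568, 186.55964884],
       [  0.        ,   0.        ,   1.        ]]), 'k1': -0.015956205565616943, 'view': array([[ 5.48201811e-03, -9.99962282e-01,  6.73666802e-03,
         5.40429901e+01],
       [ 9.91250684e-01,  6.32246321e-03,  1.31841222e-01,
        -5.02262162e+02],
       [-1.31878841e-01,  5.95497082e-03,  9.91247956e-01,
        -9.42560352e+02],
       [ 0.00000000e+00,  0.00000000e+00,  0.00000000e+00,
         1.00000000e+00]])}
```

View pics/side0.png

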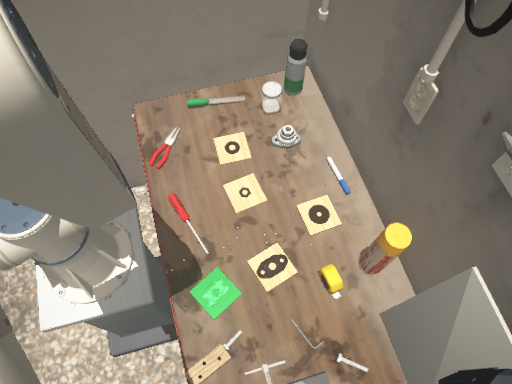

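View pics/top0.png

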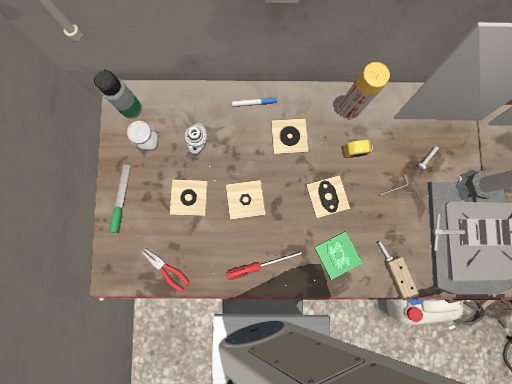

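```bash
cat > h.py <<'E'
import numpy as np, cv2
from rig import r,cams,order
def info(n):
    i=cams.camera_info(n); return np.array(i["intrinsics"]),i["k1"],np.array(i["view"])
def unproj(n,u,v,z):
    K,k,V=info(n)
    xd=(u-K[0,2])/K[0,0]; yd=(v-K[1,2])/K[1,1]
    rd=np.hypot(xd,yd); ru=rd
    for _ in range(30): ru=rd/(1+k*ru*ru)
    s=ru/rd if rd>0 else 1
    d=np.array([xd*s,-yd*s,-1.]); R=V[:3,:3]; c=-R.T@V[:3,3]; d=R.T@d
    return (c+d*(z-c[2])/d[2])
def proj(n,P):
    K,k,V=info(n); P=np.atleast_2d(P)
    q=P@V[:3,:3].T+V[:3,3]; x=q[:,0]/-q[:,2]; y=-q[:,1]/-q[:,2]; f=1+k*(x*x+y*y)
    return np.c_[K[0,0]*x*f+K[0,2],K[1,1]*y*f+K[1,2]]
def crop(img,u,v,w,s,f):
    u0=int(u-w/2);v0=int(v-w/2)
    cv2.imwrite(f,cv2.resize(img[max(v0,0):v0+w,max(u0,0):u0+w],None,fx=s,fy=s,interpolation=cv2.INTER_CUBIC))
E
python3 - <<'E'
from h import *
t=cv2.imread("pics/top0.png"); s=cv2.imread("pics/side0.png")
a=cv2.resize(t[115:165,170:220],(400,400),interpolation=cv2.INTER_CUBIC)
b=cv2.resize(s[110:160,260:310],(400,400),interpolation=cv2.INTER_CUBIC)
cv2.imwrite("pics/pile0.png",np.hstack([a,b]))
# tiles: segment light wood
for n,im in(("top",t),("side",s)):
    hsv=cv2.cvtColor(im,cv2.COLOR_BGR2HSV)
    m=cv2.inRange(hsv,(12,40,185),(32,170,255))
    m=cv2.morphologyEx(m,cv2.MORPH_CLOSE,np.ones((3,3)))
    cs,_=cv2.findContours(m,cv2.RETR_EXTERNAL,cv2.CHAIN_APPROX_NONE)
    for c in cs:
        if cv2.contourArea(c)<400: continue
        (cx,cy),wh,ang=cv2.minAreaRect(c); 
        bx=cv2.boxPoints(((cx,cy),wh,ang))
        W=np.array([unproj(n,*p,6) for p in bx])[:,:2]
        dark=cv2.drawContours(np.zeros(m.shape,np.uint8),[c],-1,255,-1)&cv2.inRange(im,(0,0,0),(90,90,90))
        dk=cv2.inRange(im,(0,0,0),(110,110,110))&dark
        cd,_=cv2.findContours(cv2.morphologyEx(dark,cv2.MORPH_CLOSE,np.ones((9,9))),cv2.RETR_EXTERNAL,cv2.CHAIN_APPROX_NONE)
        o=""
        if cd:
            k=max(cd,key=cv2.contourArea); M=cv2.moments(k)
            if M["m00"]: o=unproj(n,M["m10"]/M["m00"],M["m01"]/M["m00"],6)[:2].round(1)
        print(n,(round(cx),round(cy)),W.mean(0).round(1),o,[round(np.linalg.norm(W[i]-W[i-1])) for i in range(4)],[round(np.degrees(np.arctan2(*(W[i]-W[i-1])[::-1]))%90,1) for i in range(4)])
E
```

```text
top (403, 278) [ 255.3 -362.8] [ 228.2 -384.3] [105, 43, 106, 42] [np.float64(22.0), np.float64(22.7), np.float64(21.7), np.float64(22.3)]
top (245, 199) [469.7  75. ] [469.2  74.8] [99, 102, 99, 100] [np.float64(8.6), np.float64(8.2), np.float64(7.8), np.float64(8.1)]
top (188, 197) [474.6 236.3] [474.1 235.9] [101, 99, 102, 99] [np.float64(88.4), np.float64(0.1), np.float64(88.4), np.float64(89.3)]
top (328, 196) [ 479.8 -159. ]  [99, 101, 100, 100] [np.float64(15.1), np.float64(16.3), np.float64(14.4), np.float64(16.1)]
top (290, 136) [655.1 -52. ] [654.4 -52.3] [99, 102, 99, 100] [np.float64(3.1), np.float64(4.0), np.float64(2.4), np.float64(3.9)]
top (376, 74) [ 846.3 -313. ]  [76, 75, 76, 75] [np.float64(87.7), np.float64(0.8), np.float64(87.1), np.float64(0.7)]
side (208, 364) [ 254.2 -353.9] [ 244.4 -348.4] [43, 111, 44, 109] [np.float64(26.5), np.float64(22.0), np.float64(24.6), np.float64(21.4)]
side (101, 360) [  -5.7 -270.3]  [443, 168, 471, 157] [np.float64(65.0), np.float64(73.9), np.float64(63.8), np.float64(64.3)]
side (19, 280) [-192.6  -11.8]  [117, 96, 116, 92] [np
[... 250 characters left out ...]
103, 103, 100] [np.float64(15.8), np.float64(17.2), np.float64(13.9), np.float64(15.9)]
side (147, 221) [174.9  65.1]  [226, 47, 226, 43] [np.float64(2.6), np.float64(88.6), np.float64(1.6), np.float64(87.7)]
side (245, 192) [469.2  71.2]  [103, 107, 105, 103] [np.float64(6.2), np.float64(9.9), np.float64(4.0), np.float64(8.8)]
side (351, 223) [734.3 -98.6]  [299, 249, 322, 227] [np.float64(23.3), np.float64(28.2), np.float64(19.6), np.float64(23.1)]
side (232, 147) [472.8 232.5]  [110, 105, 112, 101] [np.float64(89.6), np.float64(3.0), np.float64(87.4), np.float64(2.2)]
side (318, 126) [761.3 248.4]  [433, 122, 447, 103] [np.float64(2.2), np.float64(15.6), np.float64(0.1), np.float64(10.6)]
```

View pics/pile0.png

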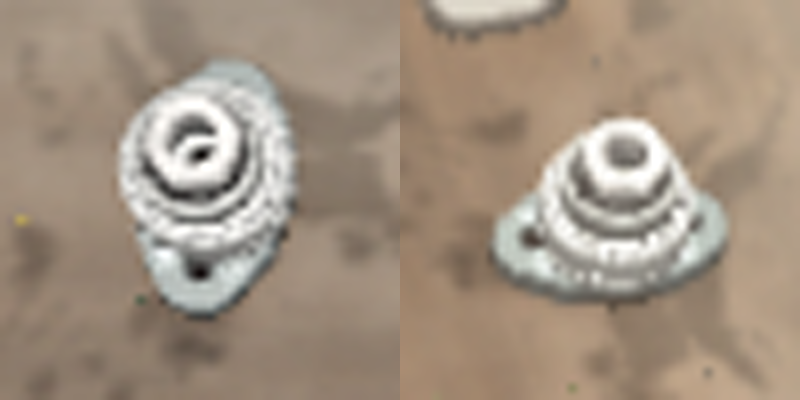

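```bash
cat >> h.py <<'E'
def grab(n,k=4): return np.mean([cams.grab_frame(n).astype(float) for _ in range(k)],0)
def hexa(x,y,z,yaw,af=31,m=20):
    R=af/np.sqrt(3); a=np.radians(30+60*np.arange(7))+yaw
    p=np.c_[x+R*np.cos(a),y+R*np.sin(a)]
    p=np.vstack([np.linspace(p[i],p[i+1],m,endpoint=False) for i in range(6)])
    return np.c_[p,np.full(len(p),z)]
def circ(x,y,z,R,m=120):
    a=np.linspace(0,2*np.pi,m,endpoint=False); return np.c_[x+R*np.cos(a),y+R*np.sin(a),np.full(m,z)]
def flange(x,y,z,yaw):
    # outline: flat sides |x|<20 y=25; ears radius 17 centred +-30
    t=np.arcsin((25-17)/ np.hypot(10,8)) 
    pts=[(20,25)]
    a=np.linspace(np.radians(60),-np.radians(60),25); pts+= [(30+17*np.cos(b),17*np.sin(b)) for b in a]
    pts+=[(20,-25),(-20,-25)]+[(-30-17*np.cos(b),-17*np.sin(b)) for b in a[::1][::-1]][::-1][::-1]+[(-20,25),(20,25)]
    p=np.array(pts,float)
    q=np.vstack([np.linspace(p[i],p[i+1],max(2,int(np.hypot(*(p[i+1]-p[i])))),endpoint=False) for i in range(len(p)-1)])
    c,s=np.cos(yaw),np.sin(yaw)
    return np.c_[x+c*q[:,0]-s*q[:,1],y+s*q[:,0]+c*q[:,1],np.full(len(q),z)]
def overlay(img,n,curves,u,v,w,s):
    u0=int(u-w/2);v0=int(v-w/2)
    o=cv2.resize(np.clip(img[v0:v0+w,u0:u0+w],0,255).astype(np.uint8),None,fx=s,fy=s,interpolation=cv2.INTER_CUBIC)
    for c,col in curves:
        p=((proj(n,c)-[u0,v0]+0.5)*s).astype(int)
        cv2.polylines(o,[p.reshape(-1,1,2)],True,col,1)
    return o
E
python3 - <<'E'
from h import *
T=grab("top");S=grab("side");np.savez("f0.npz",top=T,side=S)
E
python3 - <<'E'
from h import *
f=np.load("f0.npz"); T,S=f["top"],f["side"]
for n,u,v,z in(("top",193.6,132.5,64),("side",288.2,128.3,64)): print(n,unproj(n,u,v,z))
a=overlay(T,"top",[],196,138,40,10);b=overlay(S,"side",[],288,133,40,10)
cv2.imwrite("pics/p1.png",np.hstack([a,b]))
print("jar",unproj("top",139.5,129,92),unproj("side",271,90,92))
E
```

```text
top [645.3314661  216.28471715  64.        ]
side [646.29495772 213.66366094  64.        ]
jar [645.84426973 355.13606109  92.        ] [632.87779935 347.53008722  92.        ]
```

View pics/p1.png

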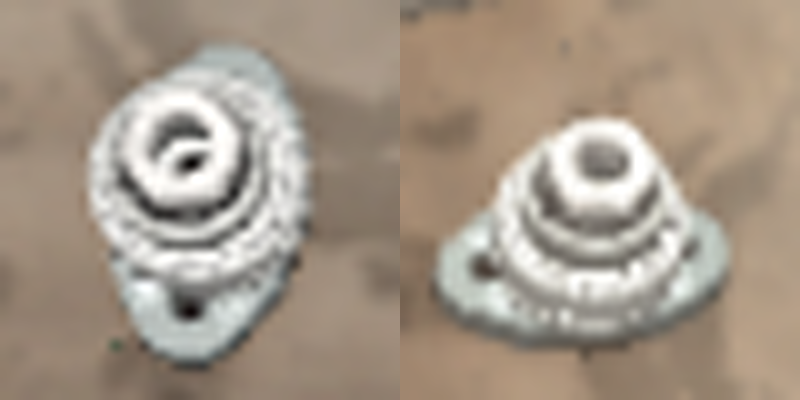

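```bash
cat > fit.py <<'E'
from h import *
from scipy.ndimage import map_coordinates,gaussian_filter
from scipy.optimize import minimize
def G(img):
    g=gaussian_filter(img.mean(2),0.6); gy,gx=np.gradient(g); return np.hypot(gx,gy)
def score(g,n,c):
    p=proj(n,c); return map_coordinates(g,[p[:,1],p[:,0]],order=1).mean()
E
python3 - <<'E'
from fit import *
f=np.load("f0.npz")
for n in("top","side"):
    g=G(f[n]); x0,y0=645.5,215
    best=[]
    for yaw in range(0,60,5):
      b=max((score(g,n,hexa(x,y,64,np.radians(yaw))),x,y) for x in np.arange(636,656,1.) for y in np.arange(205,226,1.))
      best.append((round(b[0],2),yaw,b[1],b[2]))
    print(n,"nut",sorted(best)[::-1][:6])
    for nm,z,R in(("bearing",50,23.5),("pulley",36,30),("pulleybot",14,30)):
      b=sorted(((score(g,n,circ(x,y,z,R)).round(2),x,y) for x in np.arange(630,660,1.) for y in np.arange(198,230,1.)),reverse=True)[:3]
      print(n,nm,b)
    for z in(14,0):
      b=sorted(((score(g,n,flange(x,y,z,np.radians(w))).round(2),x,y,w) for x in np.arange(630,660,2.) for y in np.arange(198,230,2.) for w in range(0,180,3)),reverse=True)[:4]
      print(n,"fl",z,b)
E
```

```text
Traceback (most recent call last):
  File "fit.py", line 7, in score
    p=proj(n,c); return map_coordinates(g,[p[:,1],p[:,0]],order=1).mean()
  File "h.py", line 14, in proj
    K,k,V=info(n); P=np.atleast_2d(P)
          ~~~~^^^
  File "h.py", line 4, in info
    i=cams.camera_info(n); return np.array(i["intrinsics"]),i["k1"],np.array(i["view"])
ValueError: time passes only in moves, steps and waits
```

```bash
sed -i 's/^def info/import functools\n@functools.lru_cache(None)\ndef info/' h.py
cat > run1.py <<'E'
from fit import *
f=np.load("f0.npz")
for n in("top","side"):
    g=G(f[n])
    best=[]
    for yaw in range(0,60,5):
      b=max((score(g,n,hexa(x,y,64,np.radians(yaw))),x,y) for x in np.arange(636,656,1.) for y in np.arange(205,226,1.))
      best.append((round(float(b[0]),2),yaw,float(b[1]),float(b[2])))
    print(n,"nut",sorted(best)[::-1][:6])
    for nm,z,R in(("bearing",50,23.5),("pulley",36,30),("pulleybot",14,30)):
      b=sorted(((float(score(g,n,circ(x,y,z,R)).round(2)),float(x),float(y)) for x in np.arange(630,660,1.) for y in np.arange(198,230,1.)),reverse=True)[:3]
      print(n,nm,b)
    for z in(14,0):
      b=sorted(((float(score(g,n,flange(x,y,z,np.radians(w))).round(2)),float(x),float(y),w) for x in np.arange(630,660,2.) for y in np.arange(198,230,2.) for w in range(0,180,3)),reverse=True)[:4]
      print(n,"fl",z,b)
E
python3 run1.py
```

```text
top nut [(38.14, 40, 639.0, 215.0), (38.14, 30, 647.0, 217.0), (38.06, 25, 647.0, 217.0), (38.06, 0, 640.0, 213.0), (37.98, 45, 639.0, 215.0), (37.98, 15, 647.0, 217.0)]
top bearing [(31.88, 638.0, 208.0), (31.58, 637.0, 208.0), (31.54, 638.0, 207.0)]
top pulley [(30.35, 646.0, 216.0), (30.31, 647.0, 216.0), (29.64, 647.0, 215.0)]
top pulleybot [(28.67, 652.0, 219.0), (28.66, 653.0, 219.0), (28.56, 652.0, 220.0)]
top fl 14 [(26.77, 644.0, 214.0, 0), (26.7, 644.0, 216.0, 0), (26.11, 646.0, 216.0, 0), (26.03, 646.0, 214.0, 0)]
top fl 0 [(27.12, 648.0, 216.0, 0), (27.11, 648.0, 218.0, 0), (26.8, 648.0, 218.0, 171), (26.77, 648.0, 218.0, 168)]
side nut [(40.98, 10, 644.0, 212.0), (40.95, 5, 644.0, 212.0), (40.67, 15, 644.0, 212.0), (40.63, 0, 644.0, 212.0), (40.31, 55, 644.0, 212.0), (40.31, 20, 644.0, 212.0)]
side bearing [(31.91, 641.0, 205.0), (31.89, 641.0, 206.0), (31.69, 642.0, 205.0)]
side pulley [(29.96, 643.0, 212.0), (29.69, 643.0, 213.0), (29.36, 644.0, 212.0)]
side pulleybot [(29.4, 649.0, 226.0), (29.36, 650.0, 226.0), (29.19, 650.0, 225.0)]
side fl 14 [(27.05, 640.0, 228.0, 33), (27.01, 638.0, 224.0, 42), (26.96, 642.0, 220.0, 12), (26.92, 640.0, 228.0, 30)]
side fl 0 [(27.27, 646.0, 228.0, 12), (27.18, 646.0, 228.0, 9), (27.15, 646.0, 220.0, 171), (27.08, 646.0, 222.0, 174)]
```

```bash
cat > run2.py <<'E'
from h import *
f=np.load("f0.npz"); T,S=f["top"],f["side"]
out=[]
for n,img,u,v,dx,dy in(("top",T,197,137,.6,1.7),("side",S,288,133,-.6,-1.7)):
    x,y=645.5+dx,214.5+dy
    cs=[(hexa(x,y,64,np.radians(10)),(0,0,255)),(circ(x,y,50,23.5),(0,255,0)),(circ(x,y,36,30),(255,0,0)),(circ(x,y,14,30),(255,0,0)),(flange(x,y,14,np.radians(174)),(0,255,255)),(flange(x,y,0,np.radians(174)),(255,0,255))]
    out.append(overlay(img,n,cs,u,v,40,10))
o=np.hstack(out)
cv2.imwrite("pics/p2.png",o)
t=[overlay(T,"top",[],u,v,44,9) for u,v in((245,199),(188,197),(290,136),(328,196))]
cv2.imwrite("pics/t2.png",np.vstack([np.hstack(t[:2]),np.hstack(t[2:])])[:,:,:][::1,::1])
im=cv2.imread("pics/t2.png");cv2.imwrite("pics/t2.png",cv2.resize(im,(590,590)))
E
python3 run2.py
```

```text
(no output)
```

View pics/p2.png

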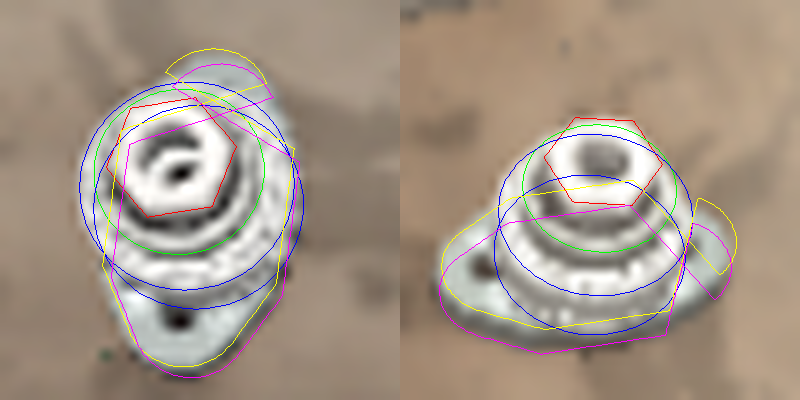

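View pics/t2.png

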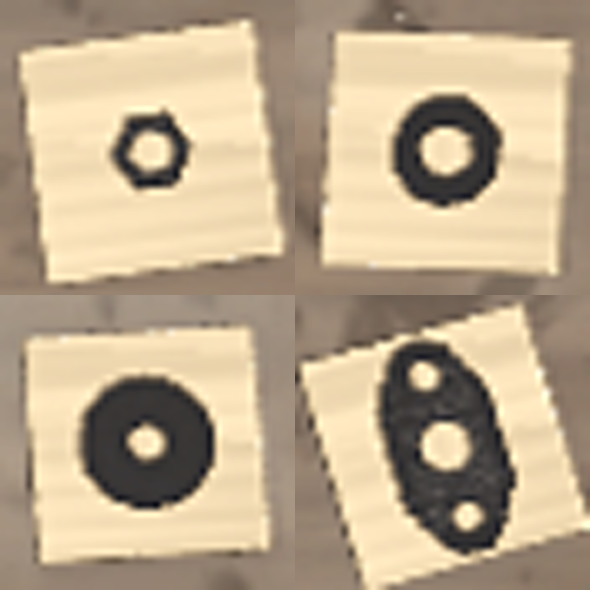

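```bash
cat > to.py <<'E'
# usage: to.py x y z yaw_deg : remaining turn about tool y (deg) and shift cm in tool axes (after the turn / now)
import sys; from h import *
x,y,z,yw=map(float,sys.argv[1:5]); s=r.sense()
p=s["eef_pos"];rot=s["tcp_rot"]; d=np.array([x,y,z])-p
def loc(a): return np.array([np.cos(a)*d[0]+np.sin(a)*d[1],-d[2],-np.sin(a)*d[0]+np.cos(a)*d[1]])/10
print("t",round(s["clock"],2),"pos",p.round(1),"rotdeg",np.degrees(rot).round(2),"F",s["contact_force"].round(1),"open",round(s["opening"],3))
print("turn y",round(-((yw-np.degrees(rot[2])+180)%360-180),1),"now",loc(rot[2]).round(2),"after turn",loc(np.radians(yw)).round(2))
E
python3 -m crank '[[0,-7,0,0,0,0,1],[0,-7,0,0,0,0,1],[0,-7,0,0,0,0,1],[0,-1.8,0,0,0,0,1],[0,0,0,-1.5,0,3.8,1],[0,0,0,-1.5,0,3.8,1],[0,0,0,-1.5,0,3.8,1],[0,0,0,-1.5,0,3.8,1],[0,0,0,-1.5,0,3.8,1],[0,0,0,-1.5,0,3.8,1]]'
python3 to.py 646 213.5 160 -52
```

```text
clock: 1.33
eef_pos: [284.2, -390.4, 241.1]
tcp_rot: [-1.574, -0.004, -0.9]
contact_force: [1.5, -0.1, 0.5]
opening: 1.002
t 1.33 pos [ 284.2 -390.4  241.1] rotdeg [-90.16  -0.25 -51.54] F [ 1.5 -0.1  0.5] open 1.002
turn y 0.5 now [-24.79   8.11  65.89] after turn [-25.31   8.11  65.69]
```

```bash
python3 -m crank '[[0,0,0,-1.25,0.3,3.28,1],[0,0,0,-1.25,0.3,3.28,1],[0,0,0,-1.25,0.3,3.28,1],[0,0,0,-1.25,0.3,3.28,1],[0,0,0,-1.25,0.3,3.28,1],[0,0,0,-1.25,0.3,3.28,1],[0,0,0,-1.25,0.3,3.28,1],[0,0,0,-1.25,0.3,3.28,1],[0,0,0,-1.25,0.3,3.28,1],[0,0,0,-1.25,0.3,3.28,1]]' >/dev/null
python3 -m crank '[[0,0,0,-1.25,0.5,3.28,1],[0,0,0,-1.25,0.5,3.28,1],[0,0,0,-1.25,0.5,3.28,1],[0,0,0,-1.25,0.5,3.28,1],[0,0,0,-1.25,0.5,3.28,1],[0,0,0,-1.25,0.5,3.28,1],[0,0,0,-1.25,0.5,3.28,1],[0,0,0,-1.25,0.5,3.28,1],[0,0,0,-1.25,0.5,3.28,1],[0,0,0,0,0,0,1]]' >/dev/null
python3 to.py 646 213.5 62 -52
python3 - <<'E'
from h import *
T=grab("top",2);S=grab("side",2)
cv2.imwrite("pics/a1.png",np.hstack([overlay(T,"top",[],215,150,100,4),overlay(S,"side",[],288,133,100,4)]))
E
```

```text
t 3.0 pos [641.5 221.4 165. ] rotdeg [-89.57  -0.92 -51.33] F [-1.7 -1.2 -0. ] open 1.001
turn y 0.7 now [ 0.9  10.3  -0.14] after turn [ 0.9  10.3  -0.13]
```

View pics/a1.png

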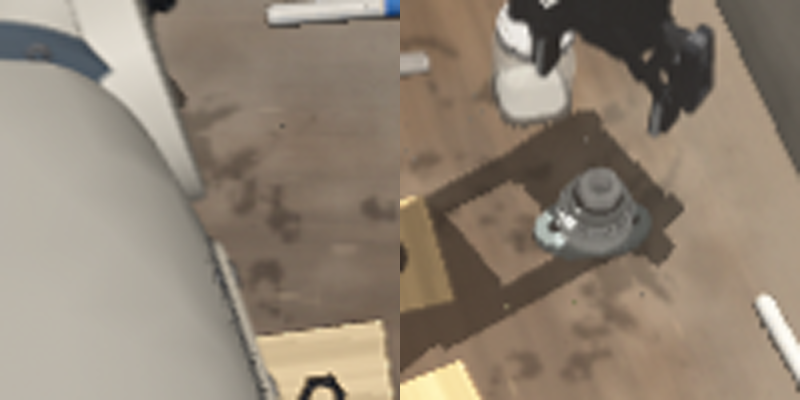

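```bash
sed -i 's/^print("turn y"/print("tilt x,z",round(-90-np.degrees(rot[0]),2),round(-np.degrees(rot[1]),2));print("turn y"/' to.py
python3 - <<'E'
from h import *
for z in (167,160,154): print(proj("side",[641.5,221.4,z]))
print(unproj("side",288.5,108.3,160))
E
python3 -m crank '[[-0.4,0.7,0.9,0.45,2,0,1],[0,0,0,0.45,2,0,0.3],[0,0,0,0,2,0,0.3],[0,0,0,0,1,0,0.3],[0,0,0,0,0,0,0.3],[0,0,0,0,0,0,0.3],[0,0,0,0,0,0,0.3],[0,0,0,0,0,0,0.3],[0,0,0,0,0,0,0.3],[0,0,0,0,0,0,0.3]]'
python3 to.py 646 213.5 62 -52
python3 - <<'E'
from h import *
S=grab("side",2)
cv2.imwrite("pics/a2.png",overlay(S,"side",[],288,125,60,10))
E
```

```text
[[288.90487238 105.10558626]]
[[288.68429966 106.67941241]]
[[288.4971074  108.01471935]]
[639.14725174 216.12559208 160.        ]
clock: 4.03
eef_pos: [644.9, 200.2, 102.3]
tcp_rot: [-1.567, -0.004, -0.919]
contact_force: [-0.5, 0.1, 0.1]
opening: 0.65
t 4.03 pos [644.9 200.2 102.3] rotdeg [-89.8   -0.21 -52.64] F [-0.5  0.1  0.1] open 0.65
tilt x,z -0.2 0.21
turn y -0.6 now [-0.99  4.03  0.9 ] after turn [-0.98  4.03  0.91]
```

View pics/a2.png

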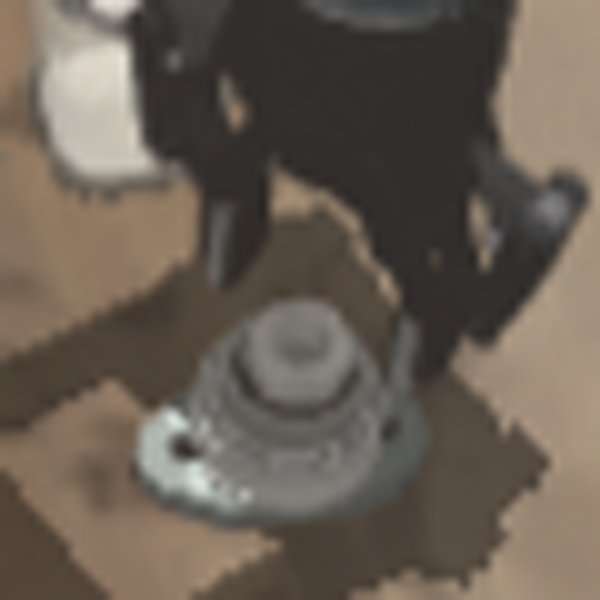

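```bash
python3 -m crank '[[-0.2,-0.6,0.2,-0.5,0.5,0.45,0.3],[0,0,0,-0.5,0.5,0.45,0.3],[0,0,0,0,0,0,0.3],[0,0,0,0,0,0,0.3],[0,0,0,0,0,0,0.3],[0,0,0,0,0,0,0.3],[0,0,0,0,0,0,0.3],[0,0,0,0,0,0,0.3],[0,0,0,0,0,0,0.3],[0,0,0,0,0,0,0.3]]' >/dev/null
python3 to.py 646 213.5 62 -52; python3 -c "
from h import *
s=r.sense();print(s['qvel'].round(3),s['qpos'].round(3))"
```

```text
t 4.97 pos [645.8 216.   91. ] rotdeg [-9.004e+01  2.000e-02 -5.190e+01] F [ 0.5 -0.6 -0.4] open 0.651
tilt x,z 0.04 -0.02
turn y 0.1 now [ 0.2   2.9  -0.14] after turn [ 0.2   2.9  -0.14]
[-0.001 -0.001 -0.001  0.     0.001  0.002] [0.32  0.596 1.613 0.    0.934 1.226]
```

```bash
python3 - <<'E'
from h import *
for z in (96,92,88): print(proj("side",[644.9,200.2,z]))
E
python3 -m crank '[[0,0.1,0,0.1,0.8,-0.08,0.3],[0,0,0,0,0.5,0,0.3],[0,0,0,0,0,0,0.3],[0,0,0,0,0,0,0.3],[0,0,0,0,0,0,0.3],[0,0,0,0,0,0,0.3],[0,0,0,0,0,0,0.3],[0,0,0,0,0,0,0.3],[0,0,0,0,0,0,0.3],[0,0,0,0,0,0,0.3]]' >/dev/null
python3 to.py 646 213.5 62 -52
python3 - <<'E'
from h import *
S=grab("side",2)
cv2.imwrite("pics/a3.png",overlay(S,"side",[],288,125,60,10))
E
```

```text
[[290.18313852 125.6935967 ]]
[[290.05815939 126.49188308]]
[[289.93391669 127.28535406]]
t 5.8 pos [645.8 214.2  76.5] rotdeg [-9.004e+01  2.000e-02 -5.204e+01] F [-0.3 -0.3 -0.7] open 0.649
tilt x,z 0.04 -0.02
turn y -0.0 now [ 0.06  1.45 -0.03] after turn [ 0.06  1.45 -0.03]
```

View pics/a3.png

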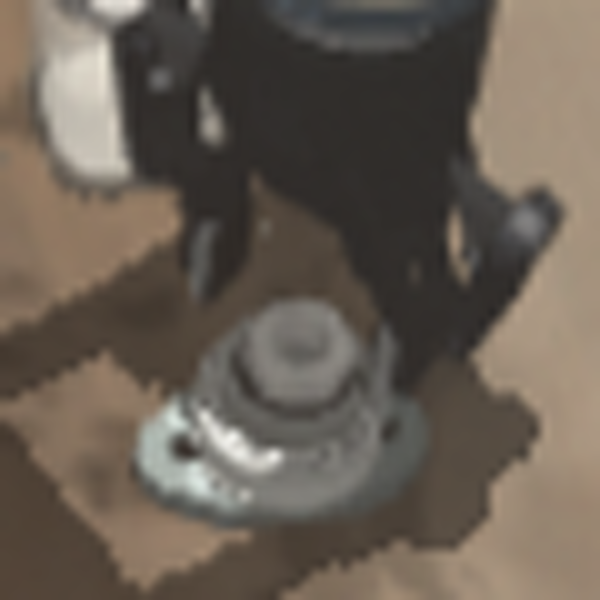

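```bash
python3 -m crank '[[0,0,0,0.1,0.7,0.06,0.3],[0,0,0,0,0.5,0,0.3],[0,0,0,0,0,0,0.3],[0,0,0,0,0,0,0.3],[0,0,0,0,0,0,0.3],[0,0,0,0,0,0,0.3],[0,0,0,0,0,0,0.3],[0,0,0,0,0,0,0.3],[0,0,0,0,0,0,0.3],[0,0,0,0,0,0,0.3]]' >/dev/null
python3 to.py 647 213.8 62 -52
python3 - <<'E'
from h import *
S=grab("side",2)
cv2.imwrite("pics/a4.png",overlay(S,"side",[],288,125,60,10))
E
```

```text
t 6.73 pos [647.  213.7  63. ] rotdeg [-9.006e+01  3.000e-02 -5.204e+01] F [-0.3 -0.1  0.1] open 0.65
tilt x,z 0.06 -0.03
turn y -0.0 now [-0.01  0.1   0.01] after turn [-0.01  0.1   0.01]
```

View pics/a4.png

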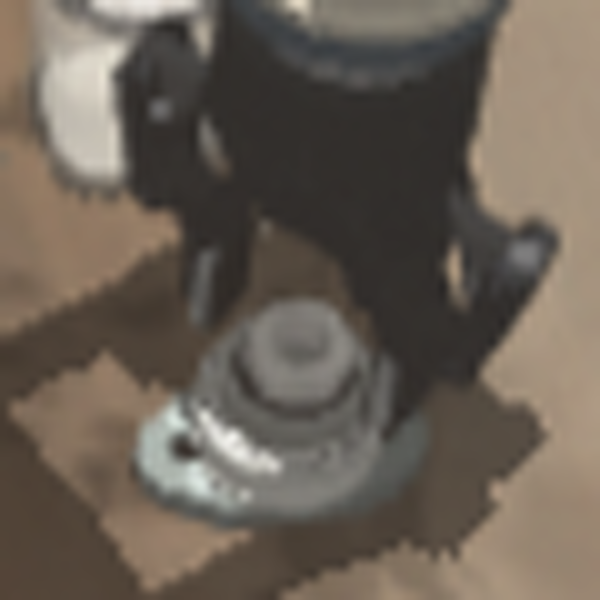

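```bash
python3 -m crank '[[0,0,0,0,0,0,-0.1],[0,0,0,0,0,0,-0.2],[0,0,0,0,0,0,-0.2],[0,0,0,0,0,0,-0.3],[0,0,0,0,0,0,-0.4],[0,0,0,0,0,0,-0.6],[0,0,0,0,0,0,-0.6],[0,0,0,0,0,0,-0.6],[0,0,0,0,0,0,-0.6],[0,0,0,0,0,0,-0.6]]' 30
python3 to.py 647 213.8 62 -52
python3 - <<'E'
from h import *
S=grab("side",2)
cv2.imwrite("pics/a5.png",overlay(S,"side",[],288,125,60,10))
E
```

```text
clock: 7.67
eef_pos: [647.1, 213.8, 63.4]
tcp_rot: [-1.571, 0.0, -0.908]
contact_force: [0.4, -0.1, 0.2]
opening: 0.342
t 7.67 pos [647.1 213.8  63.4] rotdeg [-9.003e+01  2.000e-02 -5.204e+01] F [ 0.4 -0.1  0.2] open 0.342
tilt x,z 0.03 -0.02
turn y -0.0 now [-0.01  0.14 -0.01] after turn [-0.01  0.14 -0.01]
```

View pics/a5.png

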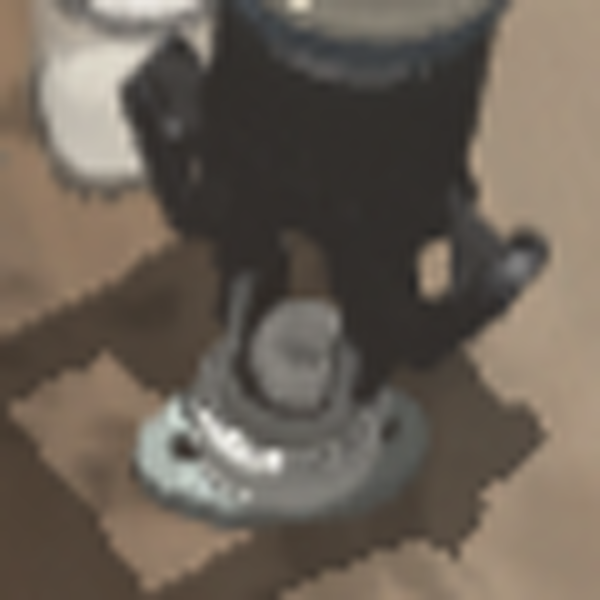

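```bash
python3 -m crank '[[0,0,0,0,-0.3,0,-0.6],[0,0,0,0,-0.5,0,-0.6],[0,0,0,0,-1,0,-0.6],[0,0,0,0,-1.5,0,-0.6],[0,0,0,0,-2,0,-0.6],[0,0,0,0,-1,0,-0.6],[0,0,0,0,-0.5,0,-0.6],[0,0,0,0,0,0,-0.6],[0,0,0,0,0,0,-0.6],[0,0,0,0,0,0,-0.6]]' 
python3 to.py 469.5 73.5 115 -52
python3 - <<'E'
from h import *
S=grab("side",4)
np.save("s1.npy",S)
cv2.imwrite("pics/a6.png",overlay(S,"side",[],288,120,60,10))
E
```

```text
clock: 8.6
eef_pos: [646.9, 213.6, 137.1]
tcp_rot: [-1.571, 0.0, -0.908]
contact_force: [0.5, -0.3, -0.5]
opening: 0.346
t 8.6 pos [646.9 213.6 137.1] rotdeg [-9.003e+01  1.000e-02 -5.204e+01] F [ 0.5 -0.3 -0.5] open 0.346
tilt x,z 0.03 -0.01
turn y -0.0 now [  0.14   2.21 -22.61] after turn [  0.12   2.21 -22.61]
```

View pics/a6.png

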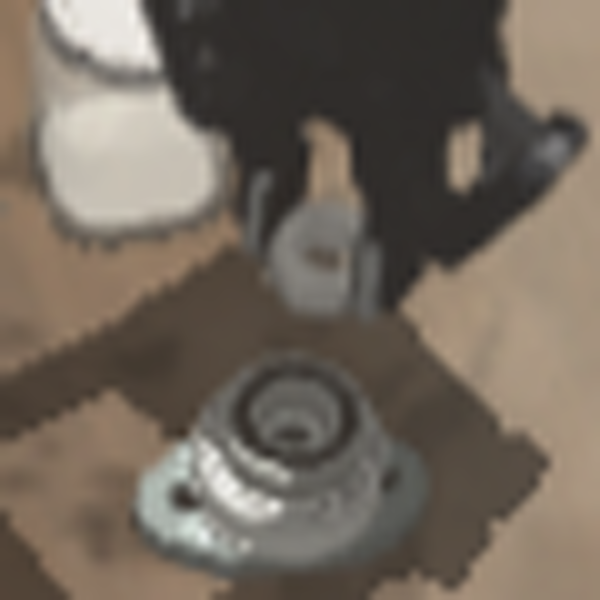

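Run:
```python
from h import *
print(unproj("side",322/10+258-.5,253/10+90-.5,138))
c=np.array([646.9,213.6])
S=np.load("s1.npy")
w=np.radians(-52)
cv2.imwrite("pics/a7.png",overlay(S,"side",[(hexa(*c,138,w),(0,0,255)),(hexa(*c,124,w),(0,0,255)),(circ(645.5,212.5,50,23.5),(0,255,0)),(circ(645.5,212.5,36,30),(0,255,0))],288,120,60,10))
```

```text
[642.38399997 209.01322985 138.        ]
```

View pics/a7.png

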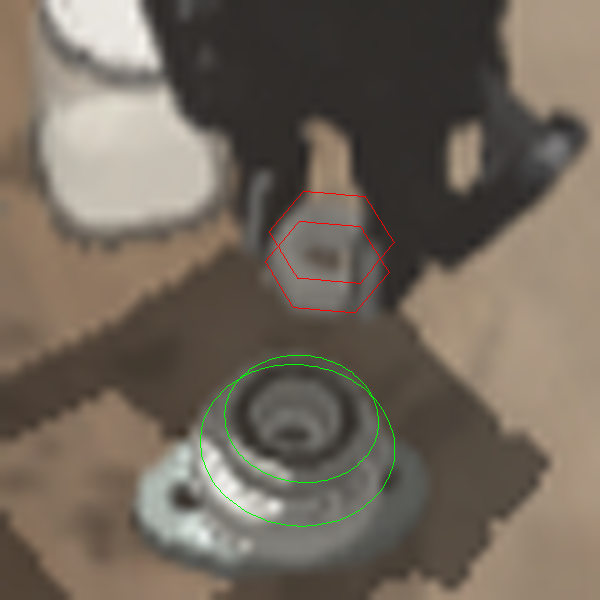

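```bash
python3 -m crank '[[0,0,0,0,0,-2,-0.6],[0,0,0,0,0,-3,-0.6],[0,0,0,0,0,-3,-0.6],[0,0,0,0,0,-3,-0.6],[0,0,0,0,0,-3,-0.6],[0,0,0,0,0,-3,-0.6],[0,0,0,0,0,-2,-0.6],[0,0,0,0,0,-1.5,-0.6],[0,0,0,0,0,-0.5,-0.6],[0,0,0,0,0,0,-0.6]]' >/dev/null
python3 to.py 469.5 73.5 115 -52
```

```text
t 9.63 pos [470.8  79.6 131.1] rotdeg [-90.42   0.23 -51.96] F [-0.5 -0.1 -1.1] open 0.342
tilt x,z 0.42 -0.23
turn y 0.0 now [ 0.4   1.61 -0.48] after turn [ 0.4   1.61 -0.48]
```

```bash
python3 -m crank '[[0.4,0,-0.2,0.3,1,-0.4,-0.6],[0,0,0,0,2,0,-0.6],[0,0,0,0,2.5,0,-0.6],[0,0,0,0,2,0,-0.6],[0,0,0,0,1,0,-0.6],[0,0,0,0,0.3,0,-0.6],[0,0,0,0,0,0,-0.6],[0,0,0,0,0,0,-0.6],[0,0,0,0,0,0,-0.6],[0,0,0,0,0,0,-0.6]]' >/dev/null
python3 to.py 469.5 73.5 19.5 -52
python3 - <<'E'
from h import *
S=grab("side",4)
np.save("s2.npy",S)
s=r.sense();p=s["eef_pos"];w=s["tcp_rot"][2]
cv2.imwrite("pics/a8.png",np.hstack([overlay(S,"side",c,245,185,50,8) for c in ([],[(hexa(p[0],p[1],p[2]+.6,w),(0,0,255)),(hexa(p[0],p[1],p[2]-13.4,w),(0,0,255))])]))
E
```

```text
t 10.47 pos [481.1  79.3  41.6] rotdeg [-89.38  -0.27 -51.91] F [ 0.1  0.  -0.5] open 0.341
tilt x,z -0.62 0.27
turn y 0.1 now [-0.26  2.21 -1.27] after turn [-0.26  2.21 -1.27]
```

View pics/a8.png

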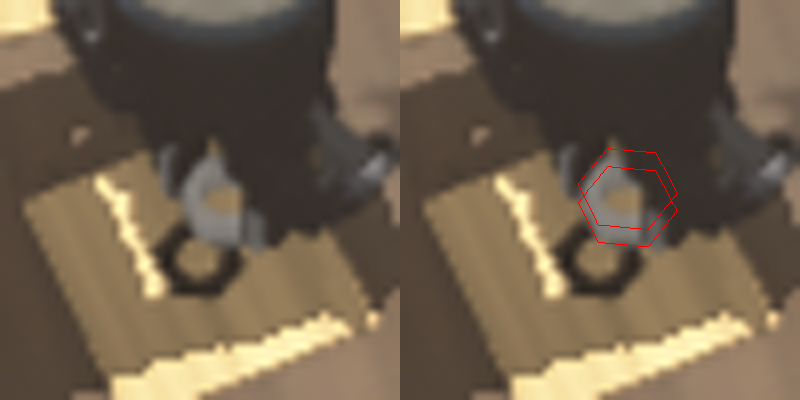

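```bash
python3 -m crank '[[-0.6,0,0.3,-0.2,0.5,-0.6,-0.6],[0,0,0,0,0.4,-0.5,-0.6],[0,0,0,0,0.2,0,-0.6],[0,0,0,0,0,0,-0.6],[0,0,0,0,0,0,-0.6],[0,0,0,0,0,0,-0.6],[0,0,0,0,0,0,-0.6],[0,0,0,0,0,0,-0.6],[0,0,0,0,0,0,-0.6],[0,0,0,0,0,0,-0.6]]' >/dev/null
python3 to.py 469.5 73.5 19.5 -52
python3 - <<'E'
from h import *
print(unproj("side",244.9,192.25,6),unproj("side",245.3,191.9,6))
S=grab("side",4)
np.save("s3.npy",S)
s=r.sense();p=s["eef_pos"];w=s["tcp_rot"][2]
cv2.imwrite("pics/a9.png",np.hstack([overlay(S,"side",c,245,185,50,8) for c in ([],[(hexa(p[0],p[1],p[2]+.6,w),(0,0,255)),(hexa(p[0],p[1],p[2]-13.4,w),(0,0,255))])]))
E
```

```text
t 11.5 pos [469.8  73.2  29.8] rotdeg [-9.002e+01  5.000e-02 -5.195e+01] F [ 1.1 -0.2  0.7] open 0.344
tilt x,z 0.02 -0.05
turn y 0.1 now [-0.04  1.03 -0.  ] after turn [-0.04  1.03 -0.  ]
[468.78672502  70.59173956   6.        ] [470.2283873   71.36392119   6.        ]
```

View pics/a9.png

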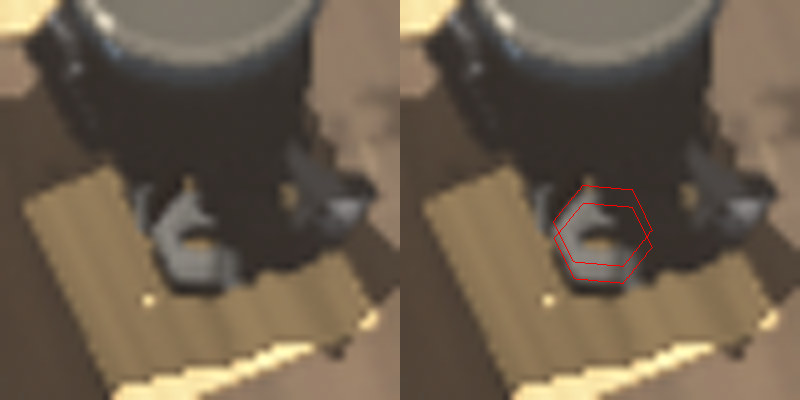

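```bash
python3 -m crank '[[0,0.1,0,0.03,0.3,0.05,-0.6],[0,0,0,0,0.3,0,-0.6],[0,0,0,0,0.2,0,-0.6],[0,0,0,0,0,0,-0.6],[0,0,0,0,0,0,-0.6],[0,0,0,0,0,0,-0.6],[0,0,0,0,0,0,-0.6],[0,0,0,0,0,0,-0.6],[0,0,0,0,0,0,-0.6],[0,0,0,0,0,0,-0.6]]' >/dev/null
python3 to.py 470 73.5 19.5 -52
```

```text
t 12.53 pos [470.2  73.2  20.7] rotdeg [-9.004e+01  6.000e-02 -5.206e+01] F [-0.6 -0.3 -0.1] open 0.344
tilt x,z 0.04 -0.06
turn y -0.1 now [-0.04  0.12 -0.  ] after turn [-0.04  0.12 -0.  ]
```

```bash
python3 -m crank '[[0,0,0,0,0.07,0,-0.6],[0,0,0,0,0.05,0,-0.6],[0,0,0,0,0,0,-0.6],[0,0,0,0,0,0,-0.6],[0,0,0,0,0,0,-0.6],[0,0,0,0,0,0,-0.6],[0,0,0,0,0,0,-0.6],[0,0,0,0,0,0,-0.6],[0,0,0,0,0,0,-0.6],[0,0,0,0,0,0,-0.6]]' >/dev/null
python3 to.py 470 73.5 19.5 -52
```

```text
t 13.37 pos [470.4  73.3  19.5] rotdeg [-9.002e+01  5.000e-02 -5.206e+01] F [ 0.2 -0.1 -0.2] open 0.345
tilt x,z 0.02 -0.05
turn y -0.1 now [-0.04  0.   -0.02] after turn [-0.04  0.   -0.02]
```

```bash
python3 -m crank '[[0,0,0,0,0.05,0,-0.6],[0,0,0,0,0.05,0,-0.6],[0,0,0,0,0,0,-0.6],[0,0,0,0,0,0,-0.6],[0,0,0,0,0,0,-0.6],[0,0,0,0,0,0,-0.6],[0,0,0,0,0,0,-0.6],[0,0,0,0,0,0,-0.6],[0,0,0,0,0,0,-0.6],[0,0,0,0,0,0,-0.6]]' >/dev/null
python3 to.py 470 73.5 19.5 -52
```

```text
t 14.2 pos [470.5  73.3  19.3] rotdeg [-9.001e+01  4.000e-02 -5.206e+01] F [-0.8 -0.7  2.5] open 0.341
tilt x,z 0.01 -0.04
turn y -0.1 now [-0.05 -0.02 -0.03] after turn [-0.05 -0.02 -0.03]
```

```bash
python3 -m crank '[[0,0,0,0,0,0,-0.2],[0,0,0,0,0,0,-0.1],[0,0,0,0,0,0,0.1],[0,0,0,0,0,0,0.2],[0,0,0,0,0,0,0.2],[0,0,0,0,-0.5,0,0.2],[0,0,0,0,-1,0,0.3],[0,0,0,0,-2,0,0.4],[0,0,0,0,-3,0,0.5],[0,0,0,0,-3,0,0.5]]' >/dev/null
python3 to.py 646 213 140 -20
python3 - <<'E'
from h import *
S=grab("side",4);T=grab("top",1)
np.save("s4.npy",S)
cv2.imwrite("pics/b1.png",np.hstack([overlay(S,"side",c,245,190,50,8) for c in ([],[(hexa(469.2,71.2,20,np.radians(8)),(0,0,255)),(hexa(469.2,71.2,6,np.radians(8)),(0,255,0))])]))
E
```

```text
t 15.03 pos [466.4  72.6 114.3] rotdeg [-90.59   0.37 -52.06] F [ 1.7  0.  -0.3] open 0.752
tilt x,z 0.59 -0.37
turn y -32.1 now [-0.03 -2.57 22.8 ] after turn [12.08 -2.57 19.34]
```

View pics/b1.png

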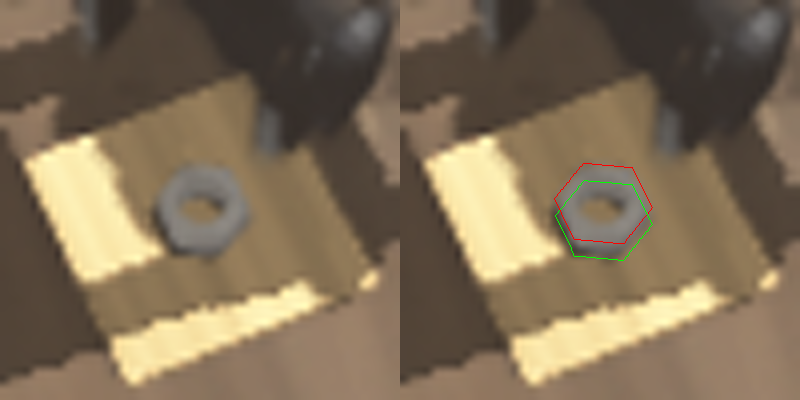

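```bash
cat > run3.py <<'E'
from fit import *
from h import *
S=np.load("s4.npy"); T=grab("top",4); np.save("t4.npy",T)
for n,I in(("side",S),("top",T)):
    g=G(I)
    for nm,z,R in(("bearing",50,23.5),("bore",50,10),("pulley",36,30)):
      b=sorted(((float(score(g,n,circ(x,y,z,R)).round(2)),float(x),float(y)) for x in np.arange(632,660,1.) for y in np.arange(198,230,1.)),reverse=True)[:4]
      print(n,nm,b)
cv2.imwrite("pics/b2.png",np.hstack([overlay(S,"side",[],288,130,40,10),overlay(T,"top",[],197,137,40,10)]))
E
python3 run3.py
```

```text
side bearing [(29.72, 641.0, 205.0), (29.59, 641.0, 206.0), (29.48, 640.0, 205.0), (29.46, 640.0, 206.0)]
side bore [(27.95, 635.0, 218.0), (27.75, 634.0, 218.0), (27.57, 634.0, 217.0), (27.5, 635.0, 219.0)]
side pulley [(26.06, 643.0, 212.0), (25.61, 643.0, 213.0), (25.56, 643.0, 211.0), (25.46, 642.0, 212.0)]
top bearing [(31.34, 642.0, 220.0), (31.27, 642.0, 219.0), (30.98, 642.0, 218.0), (30.7, 642.0, 221.0)]
top bore [(42.53, 655.0, 211.0), (42.46, 656.0, 212.0), (42.42, 655.0, 212.0), (42.0, 656.0, 211.0)]
top pulley [(29.38, 640.0, 215.0), (29.2, 641.0, 215.0), (29.09, 647.0, 216.0), (28.94, 641.0, 214.0)]
```

View pics/b2.png

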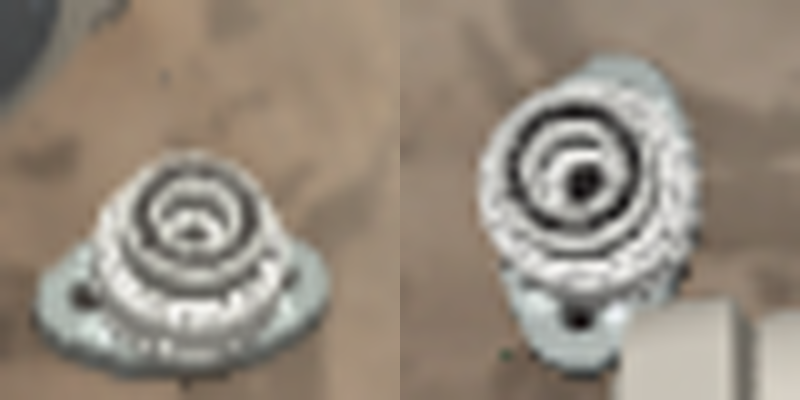

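```bash
cat > run4.py <<'E'
from h import *
a=unproj("side",287.2,130.3,50);b=unproj("top",194.0,133.2,50);print(a,b)
S=np.load("s4.npy"); T=np.load("t4.npy")
o=[]
for n,I,c,u,v in(("side",S,a,288,130),("top",T,b,197,137)):
    p=a if n=="side" else b
    o.append(overlay(I,n,[(circ(p[0],p[1],50,23.5),(0,255,0)),(circ(p[0],p[1],36,30),(255,0,0)),(circ(p[0],p[1],14,30),(255,0,0)),(flange(p[0],p[1],14,np.radians(172)),(0,0,255)),(flange(p[0],p[1],0,np.radians(172)),(0,0,255))],u,v,40,10))
cv2.imwrite("pics/b3.png",np.hstack(o))
E
python3 run4.py
```

```text
[645.32762391 216.50872932  50.        ] [647.4143499  217.41888842  50.        ]
```

View pics/b3.png

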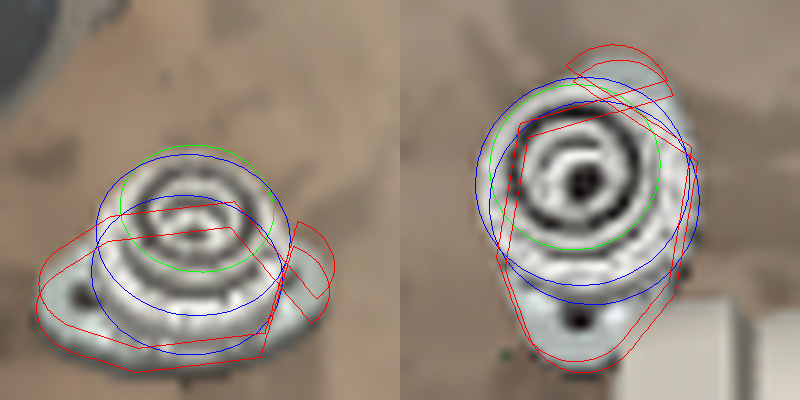

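```bash
python3 -m crank '[[0.6,0,-0.4,0,0,2,0.4],[0,0,0,0,0,3,0.4],[0,0,0,0,0,3.5,0.4],[0,0,0,0,0,3.5,0.4],[0,0,0,0,0,3.5,0.4],[0,0,0,0,0,3,0.4],[0,0,0,0,0,2,0.4],[0,0,0,0,0,1,0.4],[0,0,0,0,0,0.5,0.4],[0,0,0,0,0,0,0.4]]' >/dev/null
python3 -m crank '[[0,0,0,0,1,0,0.4],[0,0,0,0,1,0,0.4],[0,0,0,0,0.5,0,0.4],[0,0,0,0,0,0,0.4],[0,0,0,0,0,0,0.4],[0,0,0,0,0,0,0.4],[0,0,0,0,0,0,0.4],[0,0,0,0,0,0,0.4],[0,0,0,0,0,0,0.4],[0,0,0,0,0,0,0.4]]' >/dev/null
python3 to.py 646 215.5 47 -52
```

```text
t 17.15 pos [635.  208.8  67.9] rotdeg [-91.41   0.53 -52.25] F [-1.2  1.   0.1] open 0.703
tilt x,z 1.41 -0.53
turn y -0.2 now [0.14 2.09 1.27] after turn [0.15 2.09 1.27]
```

```bash
python3 -m crank '[[0.7,-0.2,-0.3,0.1,0,0.5,0.4],[0.6,0,-0.2,0,0,0.4,0.4],[0,0,0,0,0,0.2,0.4],[0,0,0,0,0,0,0.4],[0,0,0,0,0,0,0.4],[0,0,0,0,0,0,0.4],[0,0,0,0,0,0,0.4],[0,0,0,0,0,0,0.4],[0,0,0,0,0,0,0.4],[0,0,0,0,0,0,0.4]]' >/dev/null
python3 to.py 646 215.5 47 -52
python3 - <<'E'
from h import *
S=grab("side",3)
cv2.imwrite("pics/c1.png",overlay(S,"side",[],288,125,60,10))
E
```

```text
t 17.98 pos [645.9 215.9  68.5] rotdeg [-8.988e+01 -4.000e-02 -5.200e+01] F [-0.3 -0.4 -0.6] open 0.698
tilt x,z -0.12 0.04
turn y 0.0 now [ 0.04  2.15 -0.02] after turn [ 0.04  2.15 -0.02]
```

View pics/c1.png

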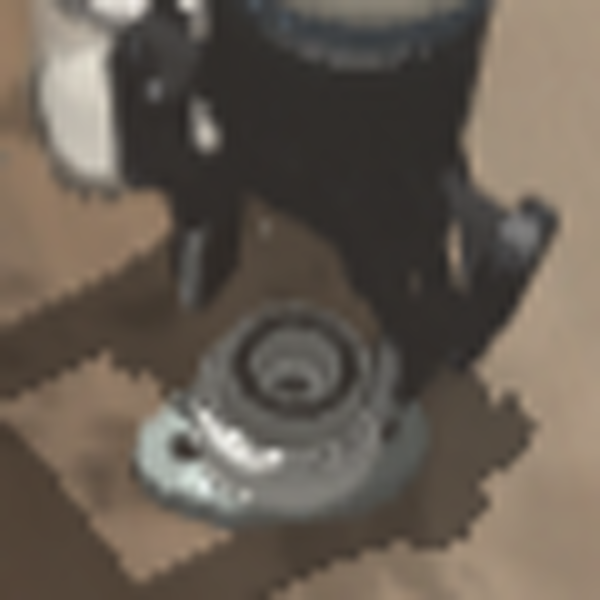

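```bash
python3 -m crank '[[0,0,0,0,0.8,0,0.4],[0,0,0,0,0.7,0,0.4],[0,0,0,0,0.4,0,0.4],[0,0,0,0,0.1,0,0.4],[0,0,0,0,0,0,0.4],[0,0,0,0,0,0,0.4],[0,0,0,0,0,0,0.4],[0,0,0,0,0,0,0.4],[0,0,0,0,0,0,0.4],[0,0,0,0,0,0,0.4]]' >/dev/null
python3 to.py 646 215.5 47 -52
```

```text
t 18.97 pos [645.7 215.7  45.6] rotdeg [-8.993e+01 -3.000e-02 -5.200e+01] F [-0.1 -0.   0.6] open 0.704
tilt x,z -0.07 0.03
turn y -0.0 now [ 0.04 -0.14  0.01] after turn [ 0.04 -0.14  0.01]
```

```bash
python3 -m crank '[[0,0,0,0,-0.1,0,0.3],[0,0,0,0,0,0,0.2],[0,0,0,0,0,0,0.1],[0,0,0,0,0,0,0.0],[0,0,0,0,0,0,-0.1],[0,0,0,0,0,0,-0.2],[0,0,0,0,0,0,-0.2],[0,0,0,0,0,0,-0.2],[0,0,0,0,0,0,-0.2],[0,0,0,0,0,0,-0.2]]' 35
python3 - <<'E'
from h import *
S=grab("side",3)
cv2.imwrite("pics/c2.png",overlay(S,"side",[],288,125,60,10))
E
```

```text
clock: 19.8
eef_pos: [645.9, 215.8, 47.6]
tcp_rot: [-1.569, -0.001, -0.908]
contact_force: [0.2, 0.0, 1.0]
opening: 0.536
```

View pics/c2.png

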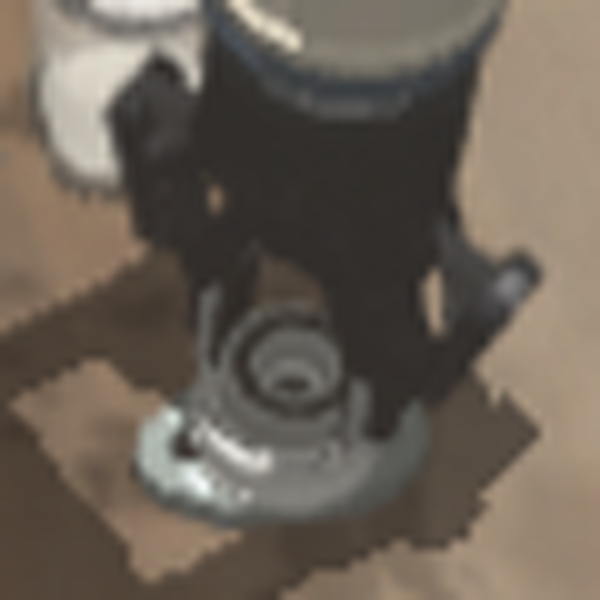

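```bash
python3 -m crank '[[0,0,0,0,-0.3,0,-0.2],[0,0,0,0,-0.5,0,-0.2],[0,0,0,0,-1,0,-0.2],[0,0,0,0,-1.5,0,-0.2],[0,0,0,0,-1.5,0,-0.2],[0,0,0,0,-0.8,0,-0.2],[0,0,0,0,-0.3,0,-0.2],[0,0,0,0,0,0,-0.2],[0,0,0,0,0,0,-0.2],[0,0,0,0,0,0,-0.2]]' 
python3 to.py 474 234.5 100 -52
python3 - <<'E'
from h import *
S=grab("side",3)
cv2.imwrite("pics/c3.png",overlay(S,"side",[],288,125,60,10))
E
```

```text
clock: 20.78
eef_pos: [645.2, 215.7, 111.4]
tcp_rot: [-1.569, -0.001, -0.908]
contact_force: [0.7, 0.2, -1.6]
opening: 0.533
t 20.78 pos [645.2 215.7 111.4] rotdeg [-8.992e+01 -3.000e-02 -5.200e+01] F [ 0.7  0.2 -1.6] open 0.533
tilt x,z -0.08 0.03
turn y -0.0 now [-12.03   1.14 -12.33] after turn [-12.03   1.14 -12.33]
```

View pics/c3.png

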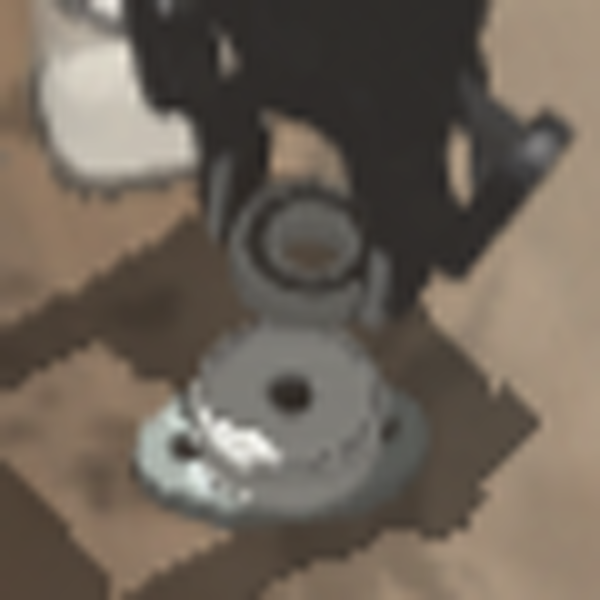

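```bash
python3 -m crank '[[0,0,0,-1,0,-1,-0.2],[0,0,0,-1.5,0,-1.5,-0.2],[0,0,0,-2,0,-2,-0.2],[0,0,0,-2,0,-2.1,-0.2],[0,0,0,-2,0,-2,-0.2],[0,0,0,-1.5,0.5,-1.5,-0.2],[0,0,0,-1,0.5,-1,-0.2],[0,0,0,-0.4,0.5,-0.5,-0.2],[0,0,0,0,0.5,0,-0.2],[0,0,0,0,0,0,-0.2]]' >/dev/null
python3 -m crank '[[0,0,0,0,1,0,-0.2],[0,0,0,0,1.2,0,-0.2],[0,0,0,0,1,0,-0.2],[0,0,0,0,0.5,0,-0.2],[0,0,0,0,0.3,0,-0.2],[0,0,0,0,0,0,-0.2],[0,0,0,0,0,0,-0.2],[0,0,0,0,0,0,-0.2],[0,0,0,0,0,0,-0.2],[0,0,0,0,0,0,-0.2]]' >/dev/null
python3 to.py 474 234.5 17.8 -52
```

```text
t 22.6 pos [482.  233.   41.4] rotdeg [-9.001e+01 -5.000e-02 -5.221e+01] F [ 0.7 -0.2 -1.5] open 0.53
tilt x,z 0.01 0.05
turn y -0.2 now [-0.61  2.36 -0.54] after turn [-0.61  2.36 -0.54]
```

```bash
python3 -m crank '[[0,0,0,-0.3,0.4,-0.25,-0.2],[0,0,0,-0.25,0.4,-0.25,-0.2],[0,0,0,0,0.2,0,-0.2],[0,0,0,0,0,0,-0.2],[0,0,0,0,0,0,-0.2],[0,0,0,0,0,0,-0.2],[0,0,0,0,0,0,-0.2],[0,0,0,0,0,0,-0.2],[0,0,0,0,0,0,-0.2],[0,0,0,0,0,0,-0.2]]' >/dev/null
python3 to.py 474 234.5 17.8 -52
cat > held.py <<'E'
import sys; from h import *
# held.py outpng R ztop_off zbot_off u v [Rbore] : overlay predicted circle at TCP
f,R,a,b,u,v=sys.argv[1],*map(float,sys.argv[2:7]); Rb=float(sys.argv[7])
S=grab("side",3); p=r.sense()["eef_pos"]
cv2.imwrite(f,np.hstack([overlay(S,"side",c,u,v,50,8) for c in ([],[(circ(p[0],p[1],p[2]+a,R),(0,0,255)),(circ(p[0],p[1],p[2]+b,R),(0,0,255)),(circ(p[0],p[1],p[2]+a,Rb),(0,255,0))])]))
E
python3 held.py pics/c4.png 23.5 2.4 -11.6 234 142 10
```

```text
t 23.43 pos [474.3 234.9  31.4] rotdeg [-8.990e+01 -8.000e-02 -5.218e+01] F [-0.4 -0.  -0.9] open 0.532
tilt x,z -0.1 0.08
turn y -0.2 now [ 0.01  1.36 -0.05] after turn [ 0.01  1.36 -0.05]
```

View pics/c4.png

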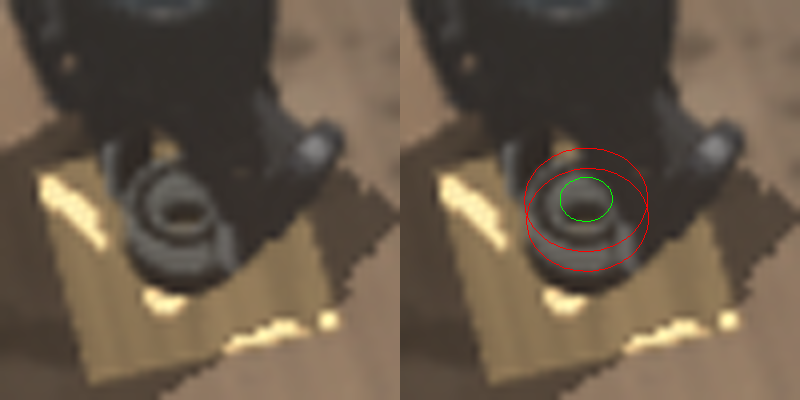

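```bash
cat > run5.py <<'E'
from fit import *
f=np.load("f0.npz")
from scipy.optimize import minimize
# fit dark ring centres via blob centroid of darkness in a window, and circle-gradient fit
for nm,x0,y0,R,Rb in(("bearing",473.7,234.5,23.5,10),("pulley",655,-52,30,7)):
  for n in("side","top"):
    g=G(f[n]); 
    F=lambda q:-(score(g,n,circ(q[0],q[1],6,R))+0.5*score(g,n,circ(q[0],q[1],6,Rb)))
    m=min((minimize(F,[x0+a,y0+b],method="Nelder-Mead") for a in(-2,2) for b in(-3,0,3)),key=lambda m:m.fun)
    I=f[n].mean(2); c=proj(n,[x0,y0,6])[0]; w=14
    u0,v0=int(c[0])-w,int(c[1])-w; sub=I[v0:v0+2*w+1,u0:u0+2*w+1]
    wt=np.clip(170-sub,0,110)
    yy,xx=np.mgrid[v0:v0+2*w+1,u0:u0+2*w+1]
    msk=(np.hypot(xx-c[0],yy-c[1])<R*.36+4.5); wt=wt*msk
    print(nm,n,m.x.round(1),round(m.fun,1),"centroid",unproj(n,(wt*xx).sum()/wt.sum(),(wt*yy).sum()/wt.sum(),6)[:2].round(1))
E
python3 run5.py
```

```text
bearing side [472.5 232.5] -90.7 centroid [472.5 231.6]
bearing top [474.7 236.2] -106.7 centroid [474.6 235.9]
pulley side [653.  -54.6] -92.4 centroid [652.7 -55.2]
pulley top [655.2 -51.4] -104.7 centroid [655.  -51.7]
```

```bash
python3 -m crank '[[0,0,0,0,0.4,0,-0.2],[0,0,0,0,0.4,0,-0.2],[0,0,0,0,0.2,0,-0.2],[0,0,0,0,0.1,0,-0.2],[0,0,0,0,0,0,-0.2],[0,0,0,0,0,0,-0.2],[0,0,0,0,0,0,-0.2],[0,0,0,0,0,0,-0.2],[0,0,0,0,0,0,-0.2],[0,0,0,0,0,0,-0.2]]' >/dev/null
python3 to.py 474 234.5 17.6 -52
python3 held.py pics/c5.png 23.5 2.4 -11.6 234 142 10
```

```text
t 24.42 pos [474.1 234.7  18.9] rotdeg [-8.993e+01 -7.000e-02 -5.219e+01] F [ 0.2 -0.6 -1.7] open 0.536
tilt x,z -0.07 0.07
turn y -0.2 now [ 0.01  0.13 -0.02] after turn [ 0.01  0.13 -0.02]
```

View pics/c5.png

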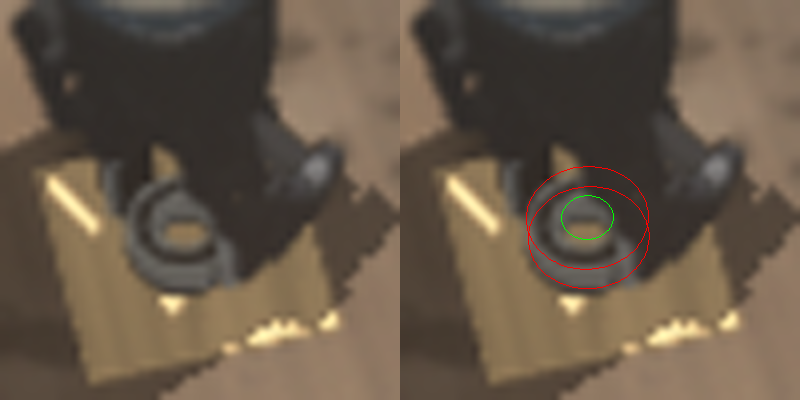

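```bash
python3 -m crank '[[0,0,0,0,0.08,0,-0.2],[0,0,0,0,0.05,0,-0.2],[0,0,0,0,0,0,-0.2],[0,0,0,0,0,0,-0.2],[0,0,0,0,0,0,-0.2],[0,0,0,0,0,0,-0.2],[0,0,0,0,0,0,-0.2],[0,0,0,0,0,0,-0.2],[0,0,0,0,0,0,-0.2],[0,0,0,0,0,0,-0.2]]' 
python3 -m crank '[[0,0,0,0,0.04,0,-0.2],[0,0,0,0,0,0,-0.2],[0,0,0,0,0,0,-0.2],[0,0,0,0,0,0,-0.2],[0,0,0,0,0,0,-0.2],[0,0,0,0,0,0,-0.2],[0,0,0,0,0,0,-0.2],[0,0,0,0,0,0,-0.2],[0,0,0,0,0,0,-0.2],[0,0,0,0,0,0,-0.2]]'
```

```text
clock: 25.4
eef_pos: [474.3, 234.8, 17.6]
tcp_rot: [-1.569, -0.001, -0.911]
contact_force: [0.4, 0.0, -1.6]
opening: 0.536
clock: 26.23
eef_pos: [474.4, 234.9, 17.6]
tcp_rot: [-1.569, -0.001, -0.911]
contact_force: [-0.1, -0.4, -0.5]
opening: 0.535
```

```bash
python3 -m crank '[[0,0,0,0,0.05,0,-0.2],[0,0,0,0,0.04,0,-0.2],[0,0,0,0,0,0,-0.2],[0,0,0,0,0,0,-0.2],[0,0,0,0,0,0,-0.2],[0,0,0,0,0,0,-0.2],[0,0,0,0,0,0,-0.2],[0,0,0,0,0,0,-0.2],[0,0,0,0,0,0,-0.2],[0,0,0,0,0,0,-0.2]]'
```

```text
clock: 27.07
eef_pos: [474.4, 234.9, 17.6]
tcp_rot: [-1.569, -0.001, -0.911]
contact_force: [-0.5, -0.6, -0.1]
opening: 0.533
```

```bash
python3 -m crank '[[0,0,0,0,0,0,0.1],[0,0,0,0,0,0,0.2],[0,0,0,0,0,0,0.35],[0,0,0,0,0,0,0.5],[0,0,0,0,0,0,0.5],[0,0,0,0,-0.5,0,0.5],[0,0,0,0,-1,0,0.6],[0,0,0,0,-2,0,0.8],[0,0,0,0,-3,0,0.8],[0,0,0,0,-2,0,0.8]]' >/dev/null
python3 to.py 646 215 100 -52
python3 - <<'E'
from h import *
S=grab("side",4)
np.save("s5.npy",S)
cv2.imwrite("pics/c6.png",np.hstack([overlay(S,"side",c,234,145,50,8) for c in ([],[(circ(472.5,232.3,20,23.5),(0,0,255)),(circ(472.5,232.3,6,23.5),(0,255,0)),(circ(472.5,232.3,20,10),(0,255,0))])]))
E
```

```text
t 27.9 pos [471.5 233.6 103.4] rotdeg [-9.037e+01  2.000e-02 -5.218e+01] F [0.5 0.4 0.5] open 0.9
tilt x,z 0.37 -0.02
turn y -0.2 now [12.17  0.34 12.64] after turn [12.21  0.34 12.6 ]
```

View pics/c6.png

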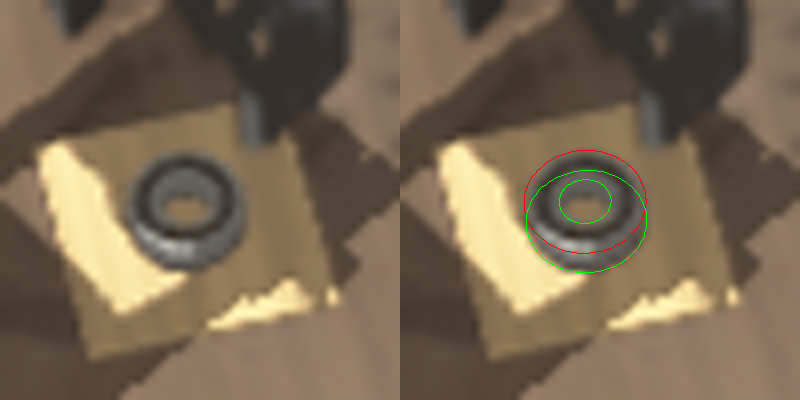

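```bash
cat > run6.py <<'E'
from fit import *
from scipy.optimize import minimize
S=np.load("s5.npy"); T=grab("top",4); np.save("t5.npy",T)
o=[]
for n,I,u,v in(("side",S,288,130),("top",T,197,137)):
    g=G(I)
    F=lambda q:-(score(g,n,circ(q[0],q[1],36,30))+0.7*score(g,n,circ(q[0],q[1],36,7)))
    m=sorted((minimize(F,[645+a,214+b],method="Nelder-Mead") for a in(-4,-2,0,2,4) for b in(-4,-2,0,2,4)),key=lambda m:m.fun)
    print(n,[(k.x.round(1),round(k.fun,1)) for k in m[:6:2]])
    x,y=m[0].x
    o.append(overlay(I,n,[(circ(x,y,36,30),(0,255,0)),(circ(x,y,36,7),(0,255,0))],u,v,40,10))
cv2.imwrite("pics/d1.png",np.hstack(o))
E
python3 run6.py
```

```text
side [(array([643.3, 212.5]), np.float64(-78.0)), (array([643.3, 212.5]), np.float64(-78.0)), (array([643.3, 212.5]), np.float64(-78.0))]
top [(array([646.2, 216. ]), np.float64(-82.5)), (array([646.2, 216. ]), np.float64(-82.5)), (array([646.2, 216. ]), np.float64(-82.5))]
```

View pics/d1.png

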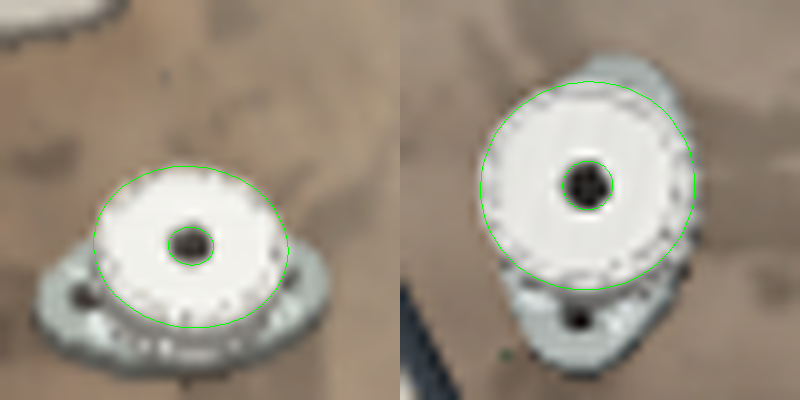

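Run:
```python
from h import *
w=np.radians(-52);j=np.array([np.cos(w),np.sin(w)]);z=np.array([-np.sin(w),np.cos(w)])
c=np.array([643.6,213.4])
for off in(-11,-13,0):
  for jo in (23.5,27):
    P=c+jo*j+off*z
    for h in(96,100,104,108):
        q=proj("side",[*P,h])[0]; print(off,jo,h,((q-[258,95]+.5)*10).round())
```

```text
-11 23.5 96 [355. 341.]
-11 23.5 100 [356. 333.]
-11 23.5 104 [357. 325.]
-11 23.5 108 [359. 317.]
-11 27 96 [365. 347.]
-11 27 100 [366. 339.]
-11 27 104 [368. 331.]
-11 27 108 [369. 323.]
-13 23.5 96 [351. 346.]
-13 23.5 100 [352. 338.]
-13 23.5 104 [354. 330.]
-13 23.5 108 [355. 322.]
-13 27 96 [361. 351.]
-13 27 100 [362. 343.]
-13 27 104 [364. 335.]
-13 27 108 [365. 327.]
0 23.5 96 [375. 316.]
0 23.5 100 [376. 308.]
0 23.5 104 [378. 300.]
0 23.5 108 [379. 292.]
0 27 96 [385. 322.]
0 27 100 [387. 314.]
0 27 104 [388. 306.]
0 27 108 [389. 298.]
```

```bash
python3 -m crank '[[0.4,6.6,0,0,0,0,0.8],[0,6.6,0,0,0,0,0.8],[0,6.6,0,0,0,0,0.8],[0,6.6,0,0,0,0,0.8],[0,6.6,0,0,0,0,0.8],[0,6.6,0,0,0,0,0.8],[0,5.5,0,0,0,0,0.8],[0,0,0,0,0,1,0.8],[0,0,0,0,0,2,0.8],[0,0,0,0,0,2.5,0.8]]' >/dev/null
python3 -m crank '[[0,0,0,0,0,2.5,0.8],[0,0,0,0,0,2.5,0.8],[0,0,0,0,0,2.5,0.8],[0,0,0,0,0,2,0.8],[0,0,0,0,0,1,0.8],[0,0,0,0,0,0.5,0.8],[0,0,0,0,0,0,0.8],[0,0,0,0,0,0,0.8],[0,0,0,0,0,0,0.8],[0,0,0,0,0,0,0.8]]' >/dev/null
python3 to.py 645.5 214.8 20.5 -98
```

```text
t 29.97 pos [636.7 200.3  80.3] rotdeg [-91.42  -0.88 -97.36] F [ 0.2  0.8 -0.2] open 0.9
tilt x,z 1.42 0.88
turn y 0.6 now [-1.55  5.98  0.69] after turn [-1.56  5.98  0.67]
```

```bash
python3 -m crank '[[0.7,0.3,0.4,-0.5,0.4,0.3,0.8],[0.7,0.3,0.4,-0.5,0.4,0.2,0.8],[0,0,0,-0.4,0.4,0.1,0.8],[0,0,0,0,0.4,0,0.8],[0,0,0,0,0.2,0,0.8],[0,0,0,0,0,0,0.8],[0,0,0,0,0,0,0.8],[0,0,0,0,0,0,0.8],[0,0,0,0,0,0,0.8],[0,0,0,0,0,0,0.8]]' >/dev/null
python3 to.py 645.5 214.8 20.5 -98
python3 - <<'E'
from h import *
S=grab("side",3)
cv2.imwrite("pics/d2.png",overlay(S,"side",[],288,125,60,10))
E
```

```text
t 30.8 pos [642.6 215.9  60.3] rotdeg [-8.994e+01 -3.000e-02 -9.785e+01] F [-0.   0.2  0.1] open 0.899
tilt x,z -0.06 0.03
turn y 0.2 now [0.07 3.98 0.3 ] after turn [0.07 3.98 0.3 ]
```

View pics/d2.png

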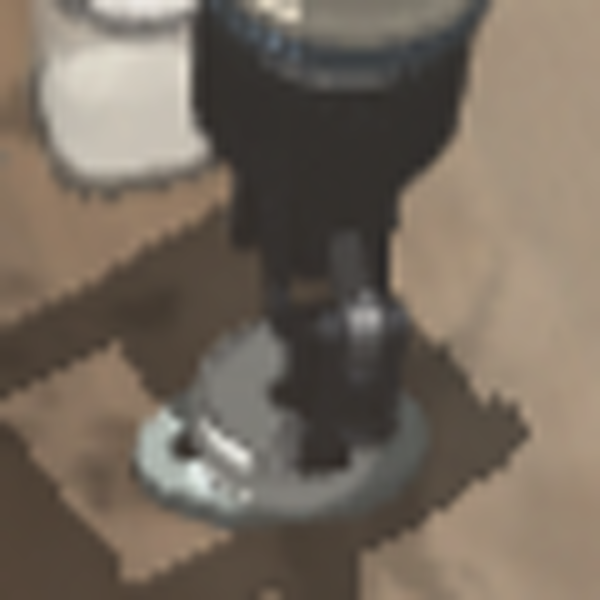

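```bash
python3 -m crank '[[0,0.2,0,0.05,0.8,0.25,0.8],[0,0,0,0,0.8,0,0.8],[0,0,0,0,0.8,0,0.8],[0,0,0,0,0.6,0,0.8],[0,0,0,0,0.3,0,0.8],[0,0,0,0,0.2,0,0.8],[0,0,0,0,0,0,0.8],[0,0,0,0,0,0,0.8],[0,0,0,0,0,0,0.8],[0,0,0,0,0,0,0.8]]' >/dev/null
python3 to.py 645.5 214.8 20.5 -98
```

```text
t 31.78 pos [644.8 214.6  20.3] rotdeg [-9.002e+01 -7.000e-02 -9.809e+01] F [0.2 0.3 0.1] open 0.898
tilt x,z 0.02 0.07
turn y -0.1 now [-0.03 -0.02  0.07] after turn [-0.03 -0.02  0.07]
```

```bash
python3 -m crank '[[0,0,0,0,0,0.06,0.7],[0,0,0,0,0,0,0.6],[0,0,0,0,0,0,0.5],[0,0,0,0,0,0,0.4],[0,0,0,0,0,0,0.3],[0,0,0,0,0,0,0.2],[0,0,0,0,0,0,0.1],[0,0,0,0,0,0,0.1],[0,0,0,0,0,0,0.1],[0,0,0,0,0,0,0.1]]' 40
python3 -m crank '[[0,0,0,0,-0.3,0,0.1],[0,0,0,0,-0.5,0,0.1],[0,0,0,0,-1,0,0.1],[0,0,0,0,-1.5,0,0.1],[0,0,0,0,-1.5,0,0.1],[0,0,0,0,-0.8,0,0.1],[0,0,0,0,-0.3,0,0.1],[0,0,0,0,0,0,0.1],[0,0,0,0,0,0,0.1],[0,0,0,0,0,0,0.1]]' 
python3 to.py 654.6 -52.5 90 -98
python3 - <<'E'
from h import *
S=grab("side",3)
cv2.imwrite("pics/d3.png",overlay(S,"side",[],288,125,60,10))
E
```

```text
clock: 32.62
eef_pos: [646.1, 214.5, 22.1]
tcp_rot: [-1.569, -0.001, -1.712]
contact_force: [-0.7, -0.3, 0.7]
opening: 0.677
clock: 33.45
eef_pos: [645.2, 214.5, 85.5]
tcp_rot: [-1.571, -0.001, -1.712]
contact_force: [-0.8, -0.4, -2.2]
opening: 0.681
t 33.45 pos [645.2 214.5  85.5] rotdeg [-8.999e+01 -6.000e-02 -9.808e+01] F [-0.8 -0.4 -2.2] open 0.681
tilt x,z -0.01 0.06
turn y -0.1 now [26.3  -0.45  4.69] after turn [26.31 -0.45  4.65]
```

View pics/d3.png

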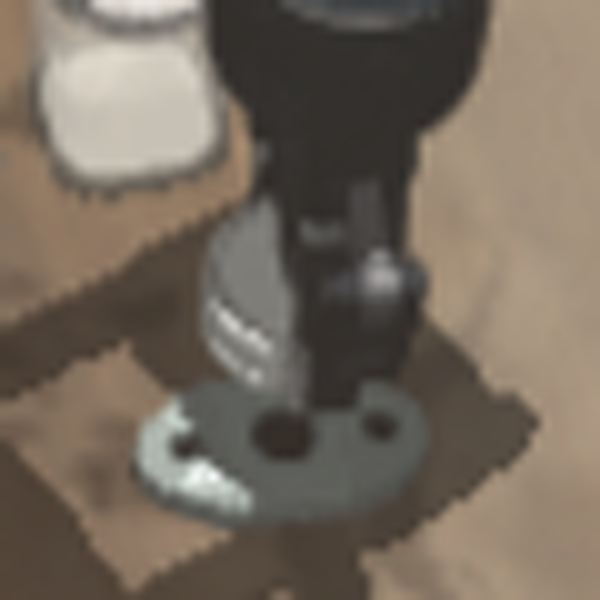

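```bash
python3 -m crank '[[0,0,0,1,0,0.2,0.1],[0,0,0,2,0,0.4,0.1],[0,0,0,3,0,0.5,0.1],[0,0,0,3.5,0,0.6,0.1],[0,0,0,3.5,0,0.6,0.1],[0,0,0,3.5,0,0.6,0.1],[0,0,0,3,0,0.5,0.1],[0,0,0,2.5,0,0.5,0.1],[0,0,0,1.5,0,0.3,0.1],[0,0,0,0.7,0,0.1,0.1]]' >/dev/null
python3 -m crank '[[0,0,0,0.3,0,0,0.1],[0,0,0,0,0,0,0.1],[0,0,0,0,0.3,0,0.1],[0,0,0,0,0.5,0,0.1],[0,0,0,0,0.5,0,0.1],[0,0,0,0,0.5,0,0.1],[0,0,0,0,0.3,0,0.1],[0,0,0,0,0,0,0.1],[0,0,0,0,0,0,0.1],[0,0,0,0,0,0,0.1]]' >/dev/null
python3 to.py 654.6 -52.5 14.1 -98
```

```text
t 35.27 pos [648.5 -45.2  55.2] rotdeg [-90.56  -0.17 -97.6 ] F [ 0.6 -0.2 -1.7] open 0.682
tilt x,z 0.56 0.17
turn y 0.4 now [0.64 4.11 0.7 ] after turn [0.64 4.11 0.71]
```

```bash
python3 -m crank '[[0.5,0.4,0.2,0.3,0.5,0.3,0.1],[0,0,0,0.25,0.6,0.3,0.1],[0,0,0,0,0.6,0,0.1],[0,0,0,0,0.4,0,0.1],[0,0,0,0,0.3,0,0.1],[0,0,0,0,0.2,0,0.1],[0,0,0,0,0,0,0.1],[0,0,0,0,0,0,0.1],[0,0,0,0,0,0,0.1],[0,0,0,0,0,0,0.1]]' >/dev/null
python3 to.py 654.6 -52.5 14.1 -98
python3 held.py pics/d4.png 30 13.9 -8.1 320 209 7
```

```text
t 36.1 pos [654.4 -52.5  26.5] rotdeg [-8.999e+01  5.000e-02 -9.808e+01] F [ 0.1  0.2 -2.3] open 0.681
tilt x,z -0.01 -0.05
turn y -0.1 now [-0.    1.24  0.02] after turn [-0.    1.24  0.02]
```

View pics/d4.png

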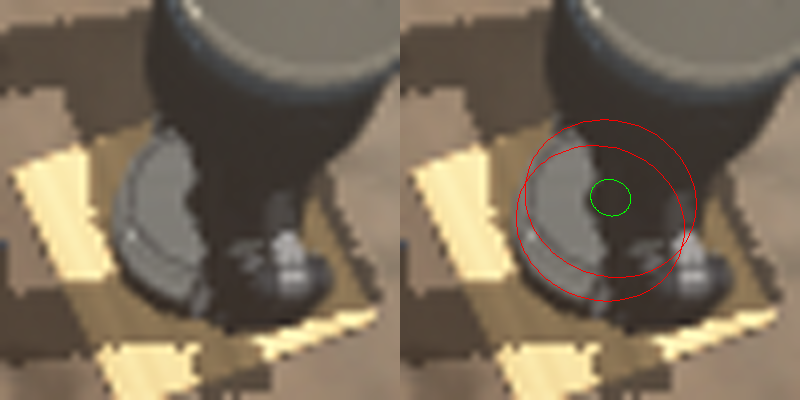

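```bash
python3 -m crank '[[0,0,0,0,0.4,0,0.1],[0,0,0,0,0.35,0,0.1],[0,0,0,0,0.2,0,0.1],[0,0,0,0,0.1,0,0.1],[0,0,0,0,0,0,0.1],[0,0,0,0,0,0,0.1],[0,0,0,0,0,0,0.1],[0,0,0,0,0,0,0.1],[0,0,0,0,0,0,0.1],[0,0,0,0,0,0,0.1]]'
python3 -m crank '[[0,0,0,0,0.05,0,0.1],[0,0,0,0,0.04,0,0.1],[0,0,0,0,0,0,0.1],[0,0,0,0,0,0,0.1],[0,0,0,0,0,0,0.1],[0,0,0,0,0,0,0.1],[0,0,0,0,0,0,0.1],[0,0,0,0,0,0,0.1],[0,0,0,0,0,0,0.1],[0,0,0,0,0,0,0.1]]'
```

```text
clock: 37.08
eef_pos: [654.7, -52.5, 15.2]
tcp_rot: [-1.57, 0.001, -1.712]
contact_force: [-1.0, 0.1, -2.6]
opening: 0.678
clock: 37.92
eef_pos: [654.9, -52.5, 14.5]
tcp_rot: [-1.569, 0.001, -1.712]
contact_force: [0.4, -0.4, -0.7]
opening: 0.677
```

```bash
python3 -m crank '[[0,0,0,0,0.05,0,0.1],[0,0,0,0,0.04,0,0.1],[0,0,0,0,0,0,0.1],[0,0,0,0,0,0,0.1],[0,0,0,0,0,0,0.1],[0,0,0,0,0,0,0.1],[0,0,0,0,0,0,0.1],[0,0,0,0,0,0,0.1],[0,0,0,0,0,0,0.1],[0,0,0,0,0,0,0.1]]'
```

```text
clock: 38.75
eef_pos: [655.1, -52.5, 14.1]
tcp_rot: [-1.569, 0.001, -1.712]
contact_force: [-1.3, -0.2, 0.3]
opening: 0.684
```

```bash
python3 -m crank '[[0,0,0,0,0,0,0.4],[0,0,0,0,0,0,0.5],[0,0,0,0,0,0,0.6],[0,0,0,0,0,0,0.8],[0,0,0,0,0,0,0.9],[0,0,0,0,0,0,0.9],[0,0,0,0,-0.5,0,0.9],[0,0,0,0,-1,0,0.9],[0,0,0,0,-2,0,0.9],[0,0,0,0,-3,0,0.9]]' >/dev/null
python3 -m crank '[[0,0,0,-1,-2,-0.2,0.7],[0,0,0,-2,-1,-0.4,0.7],[0,0,0,-3,0,-0.5,0.7],[0,0,0,-3.5,0,-0.6,0.7],[0,0,0,-3.5,0,-0.6,0.7],[0,0,0,-3.5,0,-0.6,0.7],[0,0,0,-3,0,-0.6,0.7],[0,0,0,-2.5,0,-0.4,0.7],[0,0,0,-1,0,-0.2,0.7],[0,0,0,0,0,0,0.7]]' >/dev/null
python3 to.py 645.5 214.8 40 -99
cat > run7.py <<'E'
from fit import *
from scipy.optimize import minimize
S=grab("side",3); T=grab("top",3)
np.savez("f6.npz",side=S,top=T)
o=[overlay(S,"side",[],320,209,40,10),overlay(S,"side",[(circ(653,-54.8,28,30),(0,0,255)),(circ(653,-54.8,6,30),(0,255,0)),(circ(653,-54.8,28,7),(0,255,0))],320,209,40,10)]
cv2.imwrite("pics/d5.png",np.hstack(o))
cv2.imwrite("pics/d6.png",np.hstack([overlay(S,"side",[],288,135,40,10),overlay(T,"top",[],197,137,40,10)]))
E
python3 run7.py
```

```text
t 40.42 pos [650.  189.6 128.2] rotdeg [-89.17   0.29 -98.33] F [ 0.3 -0.2  0.2] open 0.85
tilt x,z -0.83 -0.29
turn y 0.7 now [-2.42  8.82 -0.81] after turn [-2.41  8.82 -0.84]
```

View pics/d5.png

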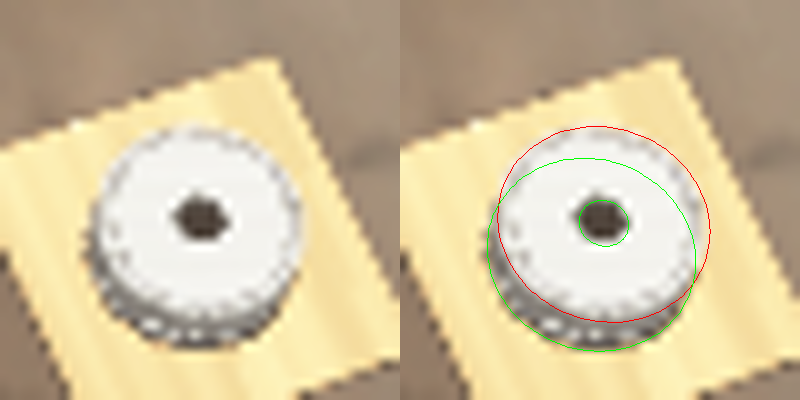

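View pics/d6.png

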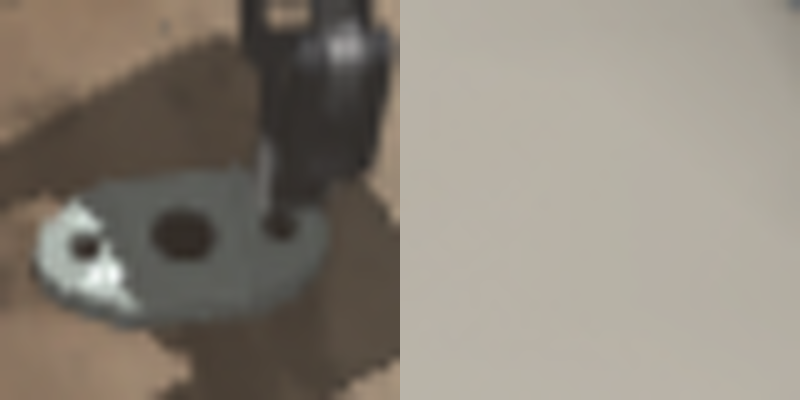

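```bash
cat > run8.py <<'E'
from fit import *
from scipy.optimize import minimize
f=np.load("f6.npz"); g=G(f["side"]); n="side"
F=lambda q:-(score(g,n,circ(q[0],q[1],28,30))+0.7*score(g,n,circ(q[0],q[1],28,7)))
m=sorted((minimize(F,[653+a,-54.8+b],method="Nelder-Mead") for a in(-3,0,3) for b in(-3,0,3)),key=lambda m:m.fun)
print("pulley",m[0].x.round(1),m[0].fun)
a,b,c=[unproj("side",u/10+268-.5,v/10+115-.5,14)[:2] for u,v in((87,245),(281,225),(183,235))]
print(a,b,(a+b)/2,c,np.degrees(np.arctan2(*(b-a)[::-1])),np.linalg.norm(b-a))
# tile flange yaw from f0: both cams
f0=np.load("f0.npz")
for n in("top","side"):
    I=f0[n].mean(2); cc=proj(n,[479,-160.5,6])[0]; w=22
    u0,v0=int(cc[0])-w,int(cc[1])-w; sub=I[v0:v0+2*w+1,u0:u0+2*w+1]
    msk=(sub<120).astype(np.uint8); k,l,st,ce=cv2.connectedComponentsWithStats(msk,connectivity=8)
    i=l[w,w] or l[w-8,w]
    i=max(range(1,k),key=lambda i:(st[i,4] if abs(ce[i]-w).max()<6 else 0))
    co,_=cv2.findContours((l==i).astype(np.uint8),cv2.RETR_EXTERNAL,cv2.CHAIN_APPROX_NONE)
    fill=cv2.drawContours(np.zeros(msk.shape,np.uint8),co,-1,1,-1); yy,xx=np.nonzero(fill)
    W=np.array([unproj(n,x+u0,y+v0,6)[:2] for x,y in zip(xx,yy)]); e,V=np.linalg.eigh(np.cov(W.T)); v=V[:,1]
    print(n,"tile outline",W.mean(0).round(1),np.degrees(np.arctan2(v[1],v[0])).round(1)%180,np.sqrt(e)*4)
E
python3 run8.py
```

```text
pulley [652.6 -53.1] -64.15841663256886
[612.63811294 217.79333662] [673.6316514 208.1104621] [643.13488217 212.95189936] [642.7652855  213.04092009] -9.020569013202618 61.75734606347932
top tile outline [ 479.5 -159.5] 15.699999999999989 [50.20543079 93.81279086]
side tile outline [ 478.  -161.9] 16.19999999999999 [50.03807144 93.32724817]
```

```bash
python3 -m crank '[[-0.8,0.7,-0.3,-0.5,0.5,-0.4,0.7],[0,0,0,-0.8,0.8,-0.3,0.7],[0,0,0,-0.6,1.2,-0.1,0.7],[0,0,0,-0.3,1.5,0,0.7],[0,0,0,0,1.5,0,0.7],[0,0,0,0,1,0,0.7],[0,0,0,0,0.6,0,0.7],[0,0,0,0,0.3,0,0.7],[0,0,0,0,0,0,0.7],[0,0,0,0,0,0,0.7]]' >/dev/null
python3 to.py 644.6 215 9.5 -99
```

```text
t 41.55 pos [643.5 208.   41.5] rotdeg [-90.42  -0.26 -99.55] F [-0.8 -0.3 -0.3] open 0.849
tilt x,z 0.42 0.26
turn y -0.5 now [-0.71  3.2  -0.01] after turn [-0.71  3.2   0.  ]
```

```bash
python3 -m crank '[[0.4,-0.5,0.2,-0.3,0.3,0,0.7],[0,0,0,-0.3,0.6,0,0.7],[0,0,0,0,0.6,0,0.7],[0,0,0,0,0.5,0,0.7],[0,0,0,0,0.3,0,0.7],[0,0,0,0,0.2,0,0.7],[0,0,0,0,0,0,0.7],[0,0,0,0,0,0,0.7],[0,0,0,0,0,0,0.7],[0,0,0,0,0,0,0.7]]' >/dev/null
python3 to.py 644.6 215 9.5 -99
```

```text
t 42.38 pos [646.3 214.8  16.3] rotdeg [-8.976e+01  7.000e-02 -9.901e+01] F [ 0.4 -0.1  0.2] open 0.85
tilt x,z -0.24 -0.07
turn y -0.0 now [ 0.01  0.68 -0.17] after turn [ 0.01  0.68 -0.17]
```

```bash
python3 -m crank '[[-0.2,0,0,0,0.3,-0.15,0.7],[0,0,0,0,0.3,0,0.7],[0,0,0,0,0.05,0,0.7],[0,0,0,0,0,0,0.7],[0,0,0,0,0,0,0.7],[0,0,0,0,0,0,0.7],[0,0,0,0,0,0,0.7],[0,0,0,0,0,0,0.7],[0,0,0,0,0,0,0.7],[0,0,0,0,0,0,0.7]]' >/dev/null
python3 to.py 644.6 215 9.5 -99
python3 -m crank '[[0,0,0,0,0,0,0.5],[0,0,0,0,0,0,0.4],[0,0,0,0,0,0,0.3],[0,0,0,0,0,0,0.2],[0,0,0,0,0,0,0.1],[0,0,0,0,0,0,0],[0,0,0,0,0,0,-0.1],[0,0,0,0,0,0,-0.1],[0,0,0,0,0,0,-0.1],[0,0,0,0,0,0,-0.1]]' 60
python3 to.py 644.6 215 9.5 -99
python3 - <<'E'
from h import *
S=grab("side",3)
cv2.imwrite("pics/e1.png",overlay(S,"side",[],288,135,60,10))
E
```

```text
t 43.22 pos [645.2 215.1   9.8] rotdeg [-8.993e+01  9.000e-02 -9.902e+01] F [ 0.4 -0.6 -0.3] open 0.85
tilt x,z -0.07 -0.09
turn y -0.0 now [ 0.02  0.03 -0.05] after turn [ 0.02  0.03 -0.05]
clock: 44.05
eef_pos: [645.2, 214.9, 10.4]
tcp_rot: [-1.569, 0.001, -1.728]
contact_force: [-0.5, -0.3, 0.9]
opening: 0.569
t 44.05 pos [645.2 214.9  10.4] rotdeg [-8.992e+01  8.000e-02 -9.902e+01] F [-0.5 -0.3  0.9] open 0.569
tilt x,z -0.08 -0.08
turn y -0.0 now [ 0.    0.09 -0.06] after turn [ 0.    0.09 -0.06]
```

View pics/e1.png

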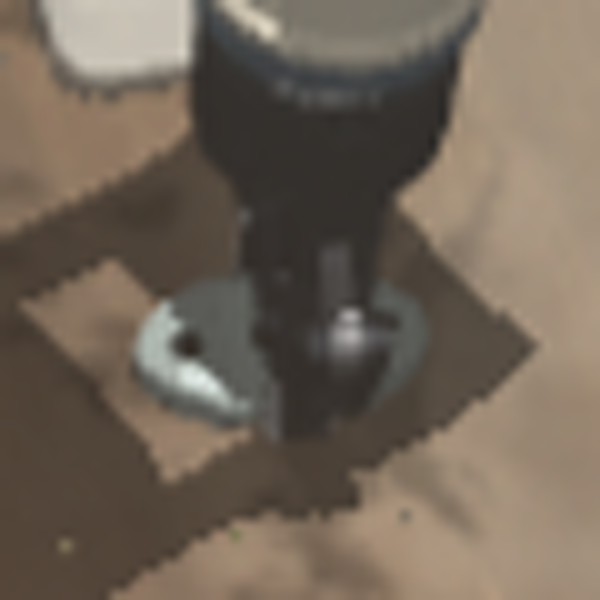

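```bash
python3 -m crank '[[0,0,0,0,-0.3,0,-0.1],[0,0,0,0,-0.5,0,-0.1],[0,0,0,0,-1,0,-0.1],[0,0,0,0,-2,0,-0.1],[0,0,0,0,-2,0,-0.1],[0,0,0,0,-1.5,0,-0.1],[0,0,0,0,-1,0,-0.1],[0,0,0,0,-0.3,0,-0.1],[0,0,0,0,0,0,-0.1],[0,0,0,0,0,0,-0.1]]' 
python3 -m crank '[[0,-4,0,0,0,0,-0.1],[0,-6,0,0,0,0,-0.1],[0,-6,0,0,0,0,-0.1],[0,-6,0,0,0,0,-0.1],[0,-2,0,0,0,0,-0.1],[0,0,0,0,0,0,-0.1],[0,0,0,0,0,0,-0.1],[0,0,0,0,0,0,-0.1],[0,0,0,0,0,0,-0.1],[0,0,0,0,0,0,-0.1]]' 
python3 to.py 479.5 -160 80 -74.1
python3 - <<'E'
from h import *
S=grab("side",3)
cv2.imwrite("pics/e2.png",overlay(S,"side",[],288,125,60,10))
E
```

```text
clock: 45.03
eef_pos: [643.3, 214.5, 101.8]
tcp_rot: [-1.573, 0.0, -1.728]
contact_force: [-0.4, 0.2, -3.5]
opening: 0.562
clock: 45.87
eef_pos: [638.6, 212.9, 93.0]
tcp_rot: [-1.585, 0.0, -1.294]
contact_force: [-1.1, 0.1, -1.8]
opening: 0.566
t 45.87 pos [638.6 212.9  93. ] rotdeg [-9.081e+01  2.000e-02 -7.417e+01] F [-1.1  0.1 -1.8] open 0.566
tilt x,z 0.81 -0.02
turn y -0.1 now [ 31.53   1.3  -25.48] after turn [ 31.5    1.3  -25.52]
```

View pics/e2.png

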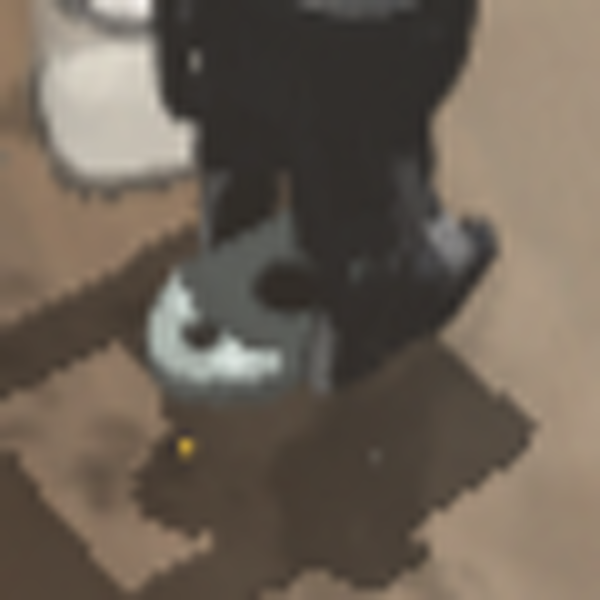

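Flange is held and turned. Carry it over to its tile.

```bash
python3 -m crank '[[0.8,0,0,1,0,-0.8,-0.1],[0,0,0,1.6,0,-1.3,-0.1],[0,0,0,2.2,0,-1.8,-0.1],[0,0,0,2.6,0,-2.1,-0.1],[0,0,0,2.6,0,-2.1,-0.1],[0,0,0,2.6,0,-2.1,-0.1],[0,0,0,2.6,0,-2.1,-0.1],[0,0,0,2.6,0,-2.1,-0.1],[0,0,0,2.6,0,-2.1,-0.1],[0,0,0,2.6,0,-2.1,-0.1]]' >/dev/null
python3 -m crank '[[0,0,0,2.2,0,-1.8,-0.1],[0,0,0,1.8,0,-1.5,-0.1],[0,0,0,1.3,0,-1,-0.1],[0,0,0,0.7,0,-0.6,-0.1],[0,0,0,0.3,0,-0.3,-0.1],[0,0,0,0,0,0,-0.1],[0,0,0,0,0,0,-0.1],[0,0,0,0,0,0,-0.1],[0,0,0,0,0,0,-0.1],[0,0,0,0,0,0,-0.1]]' >/dev/null
python3 to.py 479.5 -160 30 -74.1
```

```text
t 47.68 pos [ 489.1 -144.1   96.2] rotdeg [-89.05  -0.14 -74.06] F [-0.2  0.8 -2.7] open 0.567
tilt x,z -0.95 0.14
turn y 0.0 now [ 1.26  6.62 -1.36] after turn [ 1.26  6.62 -1.36]
```

```bash
python3 -m crank '[[-0.9,0,0.1,0.4,0.5,-0.5,-0.1],[0,0,0,0.4,0.8,-0.4,-0.1],[0,0,0,0.3,1,-0.3,-0.1],[0,0,0,0,1.2,0,-0.1],[0,0,0,0,1,0,-0.1],[0,0,0,0,0.6,0,-0.1],[0,0,0,0,0.3,0,-0.1],[0,0,0,0,0,0,-0.1],[0,0,0,0,0,0,-0.1],[0,0,0,0,0,0,-0.1]]' >/dev/null
python3 to.py 479.5 -160 16.4 -74.1
```

```text
t 48.52 pos [ 479.  -158.6   34.9] rotdeg [-9.019e+01  6.000e-02 -7.392e+01] F [ 0.6 -1.  -2.7] open 0.565
tilt x,z 0.19 -0.06
turn y 0.2 now [0.15 1.85 0.01] after turn [0.15 1.85 0.01]
```

```bash
python3 -m crank '[[0.2,0.2,0,0.1,0.3,0,-0.1],[0,0,0,0,0.3,0,-0.1],[0,0,0,0,0.2,0,-0.1],[0,0,0,0,0.1,0,-0.1],[0,0,0,0,0,0,-0.1],[0,0,0,0,0,0,-0.1],[0,0,0,0,0,0,-0.1],[0,0,0,0,0,0,-0.1],[0,0,0,0,0,0,-0.1],[0,0,0,0,0,0,-0.1]]' >/dev/null
python3 to.py 479.5 -160 16.4 -74.1
cat > run9.py <<'E'
from h import *
S=grab("side",3); np.save("s9.npy",S); p=r.sense()["eef_pos"]; w=r.sense()["tcp_rot"][2]+np.pi/2
q=[p[0]-1.6,p[1]-2.3]
cv2.imwrite("pics/e3.png",np.hstack([overlay(S,"side",c,272,262,50,8) for c in ([],[(flange(q[0],q[1],p[2]+3.6,w),(0,0,255)),(circ(q[0],q[1],p[2]+3.6,10),(0,0,255))])]))
E
python3 run9.py
```

```text
t 49.35 pos [ 480.9 -160.    26.8] rotdeg [-8.980e+01 -6.000e-02 -7.412e+01] F [ 0.4 -0.6 -1.8] open 0.566
tilt x,z -0.2 0.06
turn y -0.0 now [-0.03  1.04 -0.13] after turn [-0.03  1.04 -0.13]
```

View pics/e3.png

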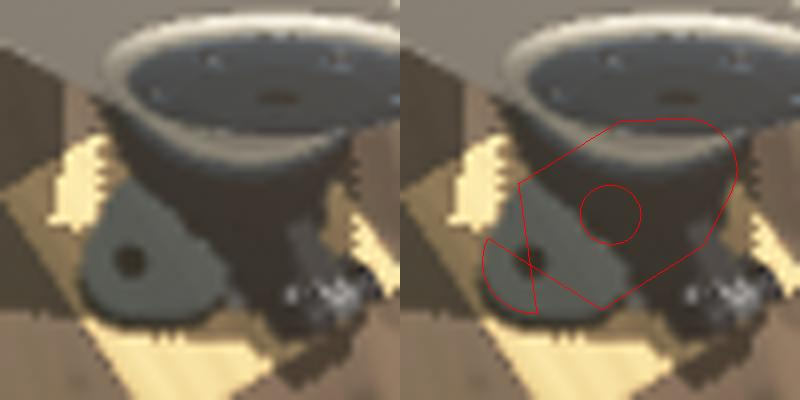

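```bash
python3 - <<'E'
from h import *
h=unproj("side",131/8+247-.5,262/8+237-.5,30.4)[:2]
w=np.radians(15.9); print("hole",h,"centre(side)",h+30.7*np.array([np.cos(w),np.sin(w)]),"target side 478.1,-161.9")
E
python3 -m crank '[[-0.2,0,0,0,0.3,-0.05,-0.1],[0,0,0,0,0.3,0,-0.1],[0,0,0,0,0.15,0,-0.1],[0,0,0,0,0.05,0,-0.1],[0,0,0,0,0,0,-0.1],[0,0,0,0,0,0,-0.1],[0,0,0,0,0,0,-0.1],[0,0,0,0,0,0,-0.1],[0,0,0,0,0,0,-0.1],[0,0,0,0,0,0,-0.1]]' 
python3 run9.py; python3 to.py 479.5 -160 16.4 -74.1
```

```text
hole [ 449.35936208 -170.06159005] centre(side) [ 478.88482029 -161.65104204] target side 478.1,-161.9
clock: 50.33
eef_pos: [480.3, -160.1, 17.7]
tcp_rot: [-1.571, -0.001, -1.294]
contact_force: [-0.3, -0.5, -2.2]
opening: 0.567
t 50.48 pos [ 480.2 -160.1   17.7] rotdeg [-9.003e+01 -4.000e-02 -7.412e+01] F [ 0.1  0.1 -1.8] open 0.568
tilt x,z 0.03 0.04
turn y -0.0 now [-0.03  0.13 -0.07] after turn [-0.03  0.13 -0.07]
```

View pics/e3.png

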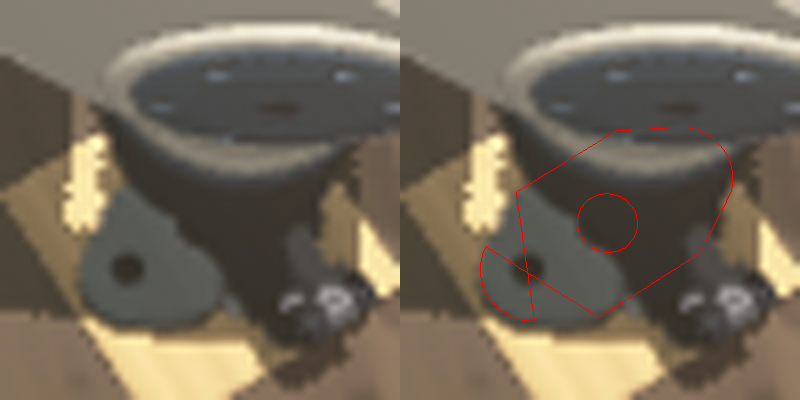

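```bash
python3 -m crank '[[0,0,0,0,0.08,-0.06,-0.1],[0,0,0,0,0.04,0,-0.1],[0,0,0,0,0,0,-0.1],[0,0,0,0,0,0,-0.1],[0,0,0,0,0,0,-0.1],[0,0,0,0,0,0,-0.1],[0,0,0,0,0,0,-0.1],[0,0,0,0,0,0,-0.1],[0,0,0,0,0,0,-0.1],[0,0,0,0,0,0,-0.1]]' 
python3 -m crank '[[0,0,0,0,0.05,0,-0.1],[0,0,0,0,0.04,0,-0.1],[0,0,0,0,0,0,-0.1],[0,0,0,0,0,0,-0.1],[0,0,0,0,0,0,-0.1],[0,0,0,0,0,0,-0.1],[0,0,0,0,0,0,-0.1],[0,0,0,0,0,0,-0.1],[0,0,0,0,0,0,-0.1],[0,0,0,0,0,0,-0.1]]'
```

```text
clock: 51.32
eef_pos: [479.6, -160.3, 16.5]
tcp_rot: [-1.571, -0.001, -1.294]
contact_force: [0.3, 1.1, -2.5]
opening: 0.569
clock: 52.15
eef_pos: [479.8, -160.4, 16.4]
tcp_rot: [-1.571, -0.001, -1.294]
contact_force: [0.3, 1.3, -1.6]
opening: 0.566
```

```bash
python3 -m crank '[[0,0,0,0,0.05,0,-0.1],[0,0,0,0,0.04,0,-0.1],[0,0,0,0,0.03,0,-0.1],[0,0,0,0,0,0,-0.1],[0,0,0,0,0,0,-0.1],[0,0,0,0,0,0,-0.1],[0,0,0,0,0,0,-0.1],[0,0,0,0,0,0,-0.1],[0,0,0,0,0,0,-0.1],[0,0,0,0,0,0,-0.1]]'
```

```text
clock: 52.98
eef_pos: [479.9, -160.4, 16.4]
tcp_rot: [-1.571, -0.001, -1.294]
contact_force: [-0.8, -0.4, -0.5]
opening: 0.567
```

```bash
python3 -m crank '[[0,0,0,0,0,0,0.2],[0,0,0,0,0,0,0.3],[0,0,0,0,0,0,0.5],[0,0,0,0,0,0,0.6],[0,0,0,0,0,0,0.7],[0,0,0,0,0,0,0.7],[0,0,0,0,-0.5,0,0.7],[0,0,0,0,-1,0,0.7],[0,0,0,0,-2,0,0.7],[0,0,0,0,-3,0,0.7]]' >/dev/null
python3 -m crank '[[0,0,0,0,-3,-1,0.7],[0,0,0,1,-3,-1.5,0.7],[0,0,0,2,-2,-2,0.7],[0,0,0,3,0,-1,0.7],[0,0,0,3.5,0,0,0.7],[0,0,0,3.5,0,0,0.7],[0,0,0,3,0,0,0.7],[0,0,0,2,0,0,0.7],[0,0,0,1,0,0,0.7],[0,0,0,0,0,0,0.7]]'
python3 - <<'E'
from h import *
S=grab("side",4);T=grab("top",4); np.savez("f9.npz",side=S,top=T)
cv2.imwrite("pics/f_side.png",S); cv2.imwrite("pics/f_top.png",T)
E
```

```text
clock: 54.65
eef_pos: [478.3, -366.6, 182.5]
tcp_rot: [-1.565, -0.01, -1.291]
contact_force: [0.4, 0.6, 0.0]
opening: 0.85[ WARN:0@16.794] global loadsave.cpp:1063 imwrite_ Unsupported depth image for selected encoder is fallbacked to CV_8U.
```

View pics/f_side.png

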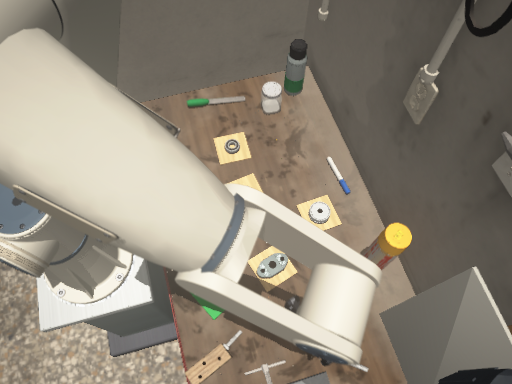

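View pics/f_top.png

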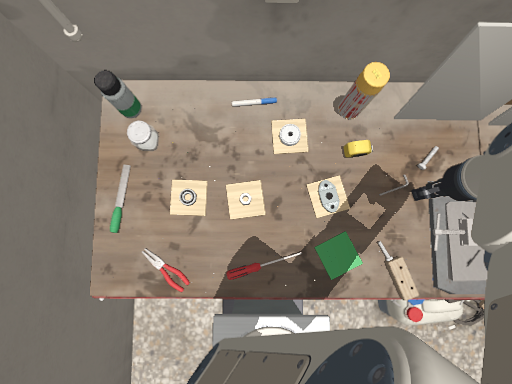

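```bash
cat > run10.py <<'E'
from fit import *
from scipy.optimize import minimize
T=np.load("f9.npz")["top"]; S=np.load("f9.npz")["side"]
def fit(n,I,fs,x0,y0):
    g=G(I); F=lambda q:-sum(k*score(g,n,circ(q[0],q[1],z,R)) for k,z,R in fs)
    m=min((minimize(F,[x0+a,y0+b],method="Nelder-Mead") for a in(-3,0,3) for b in(-3,0,3)),key=lambda m:m.fun); return m.x.round(1)
tt={"bearing":(474.7,236.1),"pulley":(655.1,-51.5),"nut":(469.6,75.0),"flange":(479.6,-159.3)}
ss={"bearing":(472.5,232.2),"pulley":(652.9,-54.8),"nut":(469.2,71.2),"flange":(478.1,-161.9)}
fs={"bearing":[(1,20,23.5),(.7,20,10)],"pulley":[(1,28,30),(.7,28,7)]}
for k in fs:
    print(k,"top",fit("top",T,fs[k],*tt[k]),tt[k],"side",fit("side",S,fs[k],*ss[k]),ss[k])
g=G(T); F=lambda q:-score(g,"top",hexa(q[0],q[1],20,q[2]))
m=min((minimize(F,[469.6+a,75+b,c]) if 0 else minimize(F,[469.6+a,75+b,c],method="Nelder-Mead") for a in(-2,0,2) for b in(-2,0,2) for c in(0,.15,.3)),key=lambda m:m.fun); print("nut",m.x)
o=[overlay(T,"top",c,*proj("top",[*tt[k],6])[0],44,9) for k,c in(("nut",[(hexa(*tt["nut"],20,np.radians(8)),(0,0,255))]),("pulley",[(circ(*tt["pulley"],28,30),(0,0,255)),(circ(*tt["pulley"],28,7),(0,0,255))]))]
u,v=proj("top",[*tt["flange"],6])[0]
o2=[overlay(T,"top",[],u,v,44,9),overlay(T,"top",[(flange(*tt["flange"],20,np.radians(15.9)),(0,0,255)),(circ(*tt["flange"],20,10),(0,0,255))],u,v,44,9)]
cv2.imwrite("pics/g1.png",cv2.resize(np.vstack([np.hstack(o),np.hstack(o2)]),(590,590)))
# flange segmentation in side
E
python3 run10.py
```

```text
bearing top [473.2 232.8] (474.7, 236.1) side [470.7 224. ] (472.5, 232.2)
pulley top [655.2 -50.8] (655.1, -51.5) side [652.6 -53.1] (652.9, -54.8)
nut [4.66304688e+02 7.82080792e+01 1.73343729e-01]
```

View pics/g1.png

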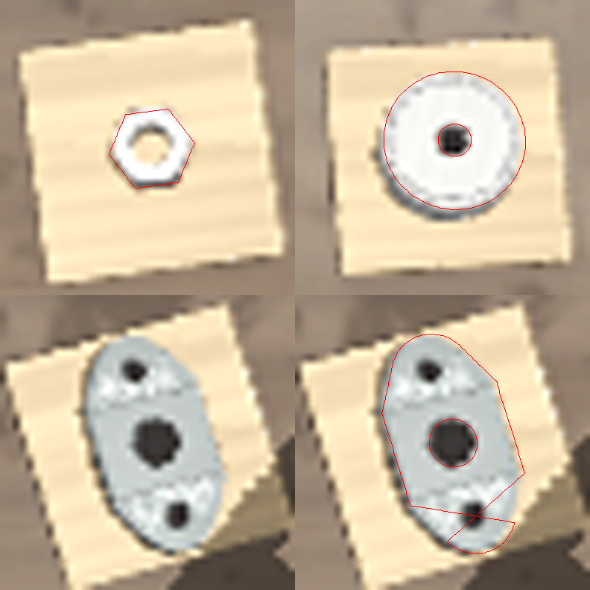

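Run:
```python
from h import *
f=np.load("f9.npz");T=f["top"];S=f["side"]; T0=np.load("f0.npz")["top"]
u,v=proj("top",[474.7,236.1,6])[0]
a=overlay(T,"top",[],u,v,44,9);b=overlay(T,"top",[(circ(474.7,236.1,20,23.5),(0,0,255)),(circ(474.7,236.1,20,10),(0,0,255))],u,v,44,9)
cv2.imwrite("pics/g2.png",np.hstack([a,b]))
for nm,(u0,u1,v0,v1) in dict(jar=(122,162,115,155),tape=(340,376,135,162)).items():
    print(nm,cv2.phaseCorrelate(T0[v0:v1,u0:u1].mean(2),T[v0:v1,u0:u1].mean(2)))
```

```text
jar ((-0.010678039153926733, 0.014857108026738786), 0.9985232108737909)
tape ((-0.030356157363879532, 0.501990643398889), 0.9986868016395521)
```

View pics/g2.png

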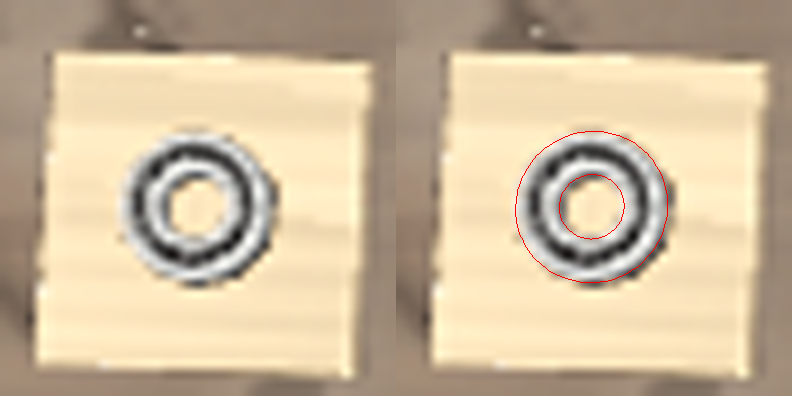

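Run:
```python
from h import *
T=np.load("f9.npz")["top"];T0=np.load("f0.npz")["top"]
print("tape",cv2.phaseCorrelate(T0[134:162,340:376].mean(2),T[134:162,340:376].mean(2)))
s=r.sense();print(s["clock"],s["qvel"].round(3),s["contact_force"].round(1))
print(order.sign_off())
```

```text
tape ((-0.03219770263166666, -0.02954544339251086), 0.9998338951846055)
55.05 [-0.003  0.003 -0.007 -0.001 -0.    -0.002] [ 0.1 -0.5  0.3]
the job is handed in; nothing more can be done
None
```

I took the pile apart from the top down (nut, bearing, pulley, flange). Each part was lowered onto its own tile and released only when the position and force readings showed it resting there. The job was handed in at 55 s of the 112 s allowed, with the gripper open and clear of everything.

**Last checks**
- **Placement:** in the overlays on the last top picture, all four parts lie within about 1 mm of their outlines, with the flange along its outline at about 16°.
- **Bystanders:** the jar and tape measure show no shift against the first picture (under 0.05 px).

**Checks that disagreed**
- **Pulley:** the side camera puts it about 1.7 mm off centre, while the top camera says about 0.7 mm.
- **Bearing and nut:** the last automatic fits gave offsets of 3–8 mm for the bearing and about 4.6 mm for the nut. I set these aside because the overlays showed both on their outlines. In the last side picture the arm appears to hide the nut and may also have affected the bearing's side-camera fit.
- **Cameras:** the two cameras differ by a steady 2–4 mm. I worked around this by comparing each part with its tile in the same camera.

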